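# Load and lock a filter cassette in a bench fume extractor

## Task

Draw the filter cassette (the plate with the upright grip bar and the thin tongue) out of the storage rack and fit it in the extractor on the bench: tuck its tongue under the retaining lip, then lower the other end until the cassette lies flat, fully home in its seat. Then press the tab of the lock slide down and, keeping it pressed, push the slide all the way over the cassette's edge and let go so that the tab springs up and locks. Leave the blanking plate, the tin and the steel offcut where they are.

Things in the scene. Friction and masses are not known exactly. Their poses are not given: they have to be found in the camera images.
- cassette: Loose aluminium filter cassette with dark slots, ~0.22 kg. Origin: centre of underside, x along its length. 150 long (x -75..75) x 60 wide x 10 thick; from x -75 to -57 only a tongue 4 thick, 50 wide, level with the underside. Starts on the bench in one of the rack's bays, tongue outwards: tongue and about 40 of the 10 mm thick part stick out in front of the roof, grip bar hidden under it.
- grip_bar (a point): top centre of the cassette's upright grip bar (cassette x = +35, z = 41). The bar is 12 in x, 40 in y, and stands from z = 10 to z = 41.
- nose (a point): middle of the lower edge of the cassette's tongue end (cassette x = -75, z = 0)
- tail (a point): middle of the lower edge of the cassette's other end (cassette x = +75, z = 0)
- rack: Fixed sheet-steel rack on the bench, 100 deep (x -50..50) x 183 wide x 50 high, origin at centre of underside. Two bays open to its -x side (towards the robot), centred at y = -52.5 and +52.5, each 70 wide between 4 mm walls; roof from z = 46 to 50, back wall at x = +47; no floor (plates lie on the bench).
- blank: Loose aluminium blanking plate 150 x 60 x 10, square ends, no tongue, no bar, lying in the rack's other bay. Origin: centre of underside. Bystander.
- extractor: Fixed grey fume extractor, 290 long (x -195..95) x 120 wide, rim at z = 60, origin at bench level. Open seat in its top: floor z = 50, x from -180 (front wall) to -24 (tail wall), y -32.5..32.5, walls up to z = 60, so a seated cassette is flush with the rim. Two lock guides behind it (y 27 to 35 either side, top z = 71, x -11..95). Low rubber hose stub at the +x end, to x = 125.
- lip (a point): middle of the free edge of the steel retaining lip, on its underside (extractor x = -167, z = 58). The lip is 76 wide, 5 thick (top z = 63) and overhangs the -x end of the seat by 13, 8 above the seat's floor; the opening left is 143 long, less than the cassette.
- seat (a point): centre of the seat's floor (extractor x = -102, z = 50), axes as the extractor's. The seated cassette's x axis points along the extractor's x axis (tongue at -x, under the lip).
- lock (a joint): lock slide, m: 0 open (start), 0.030 closed; moves along the extractor's -x. Steel plate 72 x 52 x 8, underside z = 62; leading edge at extractor x = -15 open (clear of the seat), -45 closed (over the cassette's tail). Friction about 1.5 N. Blocked at each end unless the tab is at least 5 mm down; let go midway the tab stays down, and springs up only within 1.5 mm of an end.
- tab (a joint): lock tab on the slide, m: 0 up (locked), 0.008 fully pressed down. Spring: 2 N to start, 4 N at 5 mm, 5.4 N at the bottom stop. Black pad 34 x 34, top at extractor z = 81 when up; a rib 6 thick, 8 high runs across its front (-x) edge, for a fingertip to push against; the flat behind the rib is 28 long in x.
- tab_top (a point): centre of the flat of the tab's top face, behind the rib; moves with slide and tab; at extractor x = +25, z = 81 when open and up
- tin: small steel tin, 52 across, 55 high, on the bench between rack and extractor, nearer the robot; origin at centre of underside. Bystander.
- offcut: upright steel round-bar offcut, 40 across, 100 high, on the bench between rack and extractor, farther out; origin at centre of underside. Bystander.
Mind the look-alikes: they are no part of the job. Of the things like the cassette, leave any that is orange or pink; of the rest the smaller one is meant.

How it is judged:
By the outcome, as a careful person would: the job done as asked, in the order asked, and still so for the second after the job is handed in, with the robot touching nothing.
It also fails if it takes over 70 s, if anything falls off the work surface, if the arm or the gripper's body presses on something with over 40 N, if the wrist force passes 120 N, or if a joint passes its speed limit or range.

## Robot

A 6-joint arm with a two-finger parallel gripper is mounted at the origin on the work surface. World frame = base frame: x ahead of the robot, y to its left, z up, the work surface at z = 0. Lengths are in m, angles in degrees, forces in N, time in s.
With the tool pointing down it reaches from about 0.375 to 0.9 m from the base axis. Payload 3.1 kg.
Tool frame: the origin (TCP) lies midway between the tips of the shut fingers; the grasp point (between the pads) lies bot.hold_point_z behind it (bot.hold_point_z is the distance from the TCP to the grasp point, in m); z points along the fingers, y is the direction in which the jaws open and shut (so a half turn about z gives the same grasp; the last joint's range is limited). The gripper opens to 87 mm and grips with 3 to 60 N. Pads are 19 mm wide; open, the fingers measure 117 mm over their backs; the gripper's body (75 mm by 190 mm) begins 51 mm behind the grasp point.
Start: joints at [64.2, 30.224, 82.088, -0, 67.689, -10.227], TCP at [0.168, 0.602, 0.223] pointing down, gripper open.
Joint ranges: [-176.69, 176.69], [-43.24, 126.21], [12.49, 139.97], [-82, 262], [0, 151.66], [-163.58, 163.58]. Speed limits (degrees/s): [159.86, 159.86, 180, 180, 180, 180].

## Interface

Orientations are given as a 3x3 rotation matrix whose columns are the frame's x, y, z axes.
In Python, from rig import bot, vision, hand_in gives the robot as it stands. The module is installed in compiled form; this text tells all that it offers.
- The arm moves only by the shell command python3 -m handwheel 'ROWS'. ROWS is JSON, a list of rows, each an object of numbers: "hand": the gripper's target within -1 to 1 (fully open at 1, half-way at 0, shut at -1); "dx", "dy", "dz": the shift along the world's x, y, z in cm; "wx", "wy", "wz": the turn, a rotation vector about the world's x, y, z in rad. In form: [{"hand": .., "dx": .., "dy": .., "dz": .., "wx": .., "wy": .., "wz": ..}, ...]. A call has 1 to 10 rows; each row shifts and turns the commanded pose from where the row before left it; what a row does not reach is not made up. A row lasts 1/10 s, in which the tool goes at most 50 mm and 8.59 degrees, less where a joint would pass 70% of its speed; a pose out of reach is approached as far as the arm can. A call with a gripper value outside its range is refused whole. The fingers move at their own pace and stop on an object; the grip force is fixed at half the most. Time passes only in rows, so rows that do not move let the fingers close. It gives the time, the measured TCP pose, the force and the opening at its end, in the units of the state.
- bot.read_state(): the state, without advancing time (a new reading comes with each control period).
- vision.capture(name): name is "scene" or "top"; returns (picture, depth): 420x560x3 uint8, red, green, blue; 420x560 float32, m along the optical axis (not along the pixel's ray), 0 where there is no reading.
- vision.get_calibration(name): a dict with "fx", "fy", "cx", "cy" (pixels), "k1" (the pictures are not rectified: a ray, as slopes to the right and down, at radius r is drawn at 1 + k1 r^2 times it, then the intrinsics apply), "rvec" (rotation vector, rad) and "tvec" (3), from world to camera coordinates, as OpenCV has them. Camera axes: x right, y down, z forward; pixel columns grow to the right and rows downward; lengths in m; the calibration is good to about 2 mm. A picture is of the moment at which its call begins. get_calibration takes no time and is no camera call.
- hand_in(): hands the job in, once; it reports no verdict.
The state is a dict: "time_s": time; "joint_positions": joint angles; "qvel": joint speeds; "tau": joint torques, N m; "position": TCP position; "tcp_rot": TCP orientation; "force": force on the tool from outside, world axes, zero at the start; "moment": the same for the moment, N m; "opening": opening from 0.0 (shut) to 1.0 (fully open).
Only numpy, scipy, OpenCV 4.12 (cv2) and the standard library are available. Lean on these libraries where they do the work, as an engineer would, in place of code of your own. Each camera call takes 0.05 s, during which the arm holds its last target.

## Working session

There is one attempt and no reset: what is moved stays moved. The work goes in short steps, Python scripts to look and compute and a shell command to move; the robot and the scene stay as the last step left them, time stands still between calls to the robot, and variables do not carry over. Pictures are saved under pics/ and viewed, and the job is handed in when it is done.

```bash
mkdir -p pics
cat > h.py <<'E'
import numpy as np, cv2
from rig import bot, vision
def cal(n):
    c=vision.get_calibration(n); R=cv2.Rodrigues(np.array(c['rvec'],float))[0]; return c,R,np.array(c['tvec'],float).ravel()
def proj(n,P):
    c,R,t=cal(n); p=np.atleast_2d(P)@R.T+t; s=p[:,:2]/p[:,2:]; r2=(s**2).sum(1,keepdims=True); s=s*(1+c['k1']*r2)
    return s*[c['fx'],c['fy']]+[c['cx'],c['cy']]
def ray(n,uv):
    c,R,t=cal(n); d=(np.atleast_2d(uv).astype(float)-[c['cx'],c['cy']])/[c['fx'],c['fy']]; s=d.copy()
    for _ in range(20): s=d/(1+c['k1']*(s**2).sum(1,keepdims=True))
    D=np.c_[s,np.ones(len(s))]@R; return -R.T@t, D
def onz(n,uv,z):
    o,D=ray(n,uv); k=(z-o[2])/D[:,2]; return o+D*k[:,None]
def depthpts(n,dep):
    h,w=dep.shape; u,v=np.meshgrid(np.arange(w),np.arange(h)); o,D=ray(n,np.c_[u.ravel(),v.ravel()]); return (o+D*dep.ravel()[:,None]).reshape(h,w,3)
E
python3 - <<'E'
from h import *
for n in ['scene','top']:
    p,d=vision.capture(n); cv2.imwrite(f'pics/{n}0.png',p[:,:,::-1]); np.save(f'{n}0.npy',d); np.save(f'{n}0p.npy',p)
    c,R,t=cal(n); print(n,c,-R.T@t,R)
s=bot.read_state(); print(s, bot.hold_point_z)
E
```

```text
scene {'fx': 456.7070947192422, 'fy': 456.7070947192422, 'cx': 285.78731006424175, 'cy': 217.54676036118678, 'k1': 0.050765894428591765, 'rvec': array([ 1.76657281,  1.40014135, -0.73939249]), 'tvec': array([-0.10531145, -0.17920085,  1.63203458])} [ 1.44212634 -0.2486056   0.75180264] [[ 0.23448422  0.97204925  0.01172178]
 [ 0.53843576 -0.11982676 -0.8341034 ]
 [-0.809385    0.20189551 -0.55148356]]
top {'fx': 440.5007654154015, 'fy': 440.5007654154015, 'cx': 270.6365865238771, 'cy': 205.17901055227145, 'k1': -0.09568389148287199, 'rvec': array([ 2.16377711, -2.21819324,  0.07076672]), 'tvec': array([-0.00303432,  0.45473232,  1.14177962])} [ 0.38293428 -0.0104705   1.16777699] [[-0.02488822 -0.99968863  0.00179626]
 [-0.99777024  0.02472907 -0.06199212]
 [ 0.06192839 -0.00333513 -0.99807502]]
{'time_s': 0.1, 'joint_positions': array([ 6.41981902e+01,  3.02739823e+01,  8.21477641e+01,  3.08428700e-04,
        6.76899366e+01, -1.02256738e+01]), 'qvel': array([-0.03274001, -0.04758354, -0.21671065,  0.02087407,  0.02986259,
       -0.06647022]), 'tau': array([ 2.93040039e-04, -4.40984523e+01, -1.77149981e+01,  6.34452933e-02,
        5.33650524e-02, -4.48399044e-05]), 'position': array([0.16749002, 0.60146557, 0.22167293]), 'tcp_rot': array([[-9.63273790e-01,  2.68519790e-01, -8.52906239e-04],
       [ 2.68520915e-01,  9.63272259e-01, -1.75273733e-03],
       [ 3.50936260e-04, -1.91738909e-03, -9.99998100e-01]]), 'force': array([-0.46979222,  0.59379998,  0.00104583]), 'moment': array([ 0.0151776 , -0.00013103, -0.03420379]), 'opening': 0.9979309091022834} 0.0187
```

View pics/scene0.png

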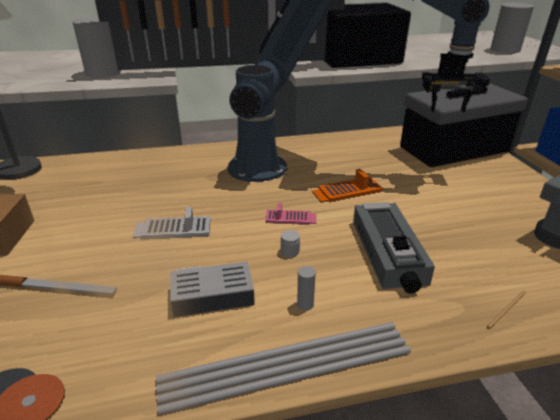

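View pics/top0.png

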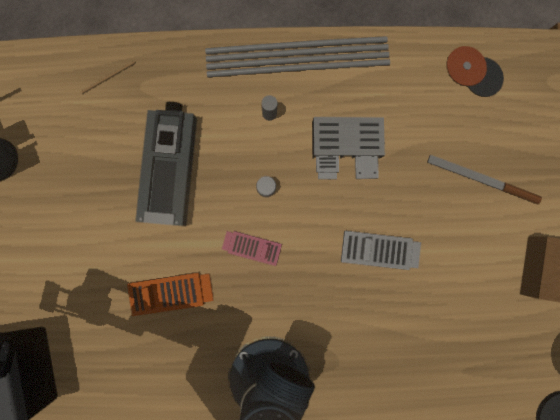

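Run:
```python
import cv2
t=cv2.imread('pics/top0.png'); s=cv2.imread('pics/scene0.png')
a=cv2.resize(t[95:235,120:400],None,fx=2.85,fy=2.85,interpolation=cv2.INTER_CUBIC); cv2.imwrite('pics/t0z.png',a)
a=cv2.resize(s[195:325,160:440],None,fx=2.85,fy=2.85,interpolation=cv2.INTER_CUBIC); cv2.imwrite('pics/s0z.png',a)
a=cv2.resize(t[110:185,305:395],None,fx=7,fy=7,interpolation=cv2.INTER_CUBIC); cv2.imwrite('pics/t0zz.png',a)
a=cv2.resize(t[95:230,130:205],None,fx=4.4,fy=4.4,interpolation=cv2.INTER_CUBIC); cv2.imwrite('pics/t0ze.png',a)
```

```text
(no output)
```

View pics/t0zz.png

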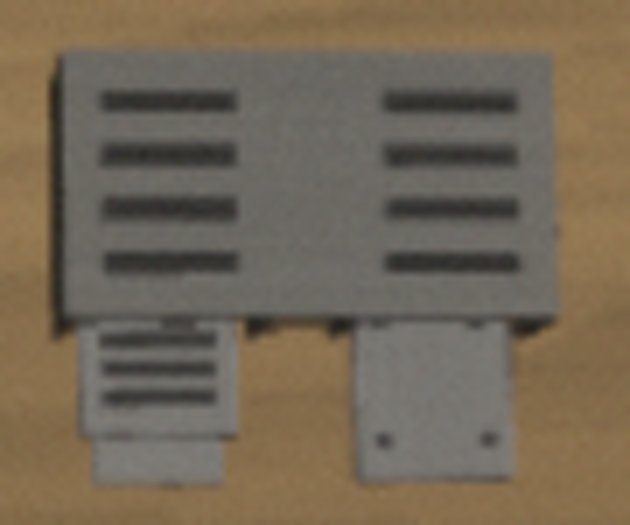

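View pics/s0z.png

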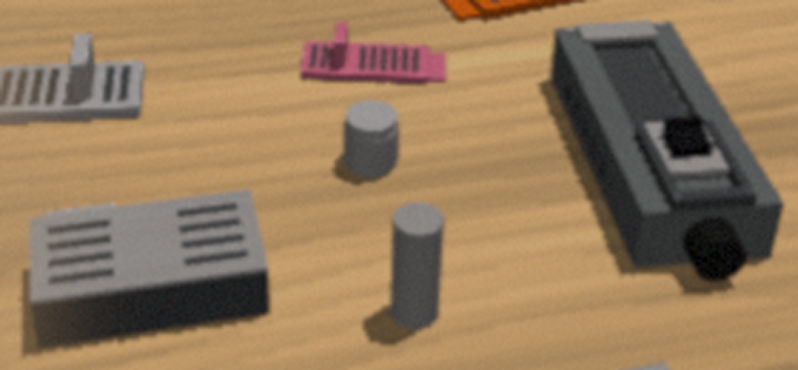

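View pics/t0ze.png

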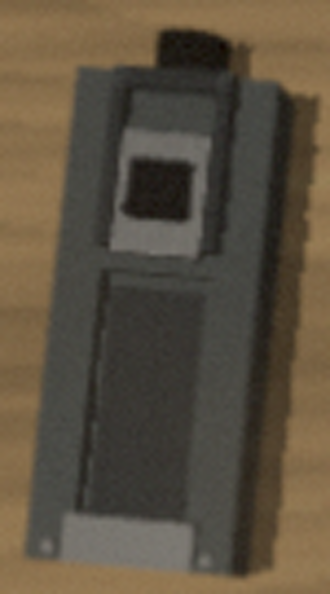

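Run:
```python
from h import *
p=np.load('top0p.npy'); d=np.load('top0.npy'); P=depthpts('top',d)
def fit(mask,name):
    n,l,st,_=cv2.connectedComponentsWithStats(mask.astype(np.uint8))
    i=1+np.argmax(st[1:,4]); m=l==i
    q=P[m]; r=cv2.minAreaRect((q[:,:2]*1000).astype(np.float32)); print(name,m.sum(),'box',st[i][:4],'z',np.median(q[:,2]).round(4),'rect',np.round(r[0],1),np.round(r[1],1),round(r[2],2))
    return m
def box(u0,v0,u1,v1):
    b=np.zeros(d.shape,bool); b[v0:v1,u0:u1]=1; return b
Z=P[...,2]
fit(box(300,105,400,160)&(Z>.04)&(Z<.06),'rack roof')
m=fit(box(130,95,205,235)&(Z>.045),'extractor')
fit(box(130,95,205,235)&(Z>.075),'tab'); fit(box(130,95,205,235)&(Z>.065),'slide+guides')
fit(box(130,95,205,235)&(Z<.055)&(Z>.045),'seatfloor')
fit(box(250,90,285,125)&(Z>.085),'offcut'); fit(box(250,170,285,205)&(Z>.045),'tin')
fit(box(310,150,345,190)&(Z>.006)&(Z<.03),'cas'); fit(box(350,150,385,190)&(Z>.006)&(Z<.03),'blank')
# rows
for v in (100,160,170): print(Z[v,300:400:6].round(3))
```

```text
rack roof 2699 box [313 117  72  39] z 0.0502 rect [ 627.  -220.5] [182.6 100.9] 89.24
extractor 5539 box [135 102  60 124] z 0.0602 rect [559.4 144.9] [344.5 320.1] 84.26
tab 202 box [157 129  17  16] z 0.0818 rect [628.9 248.3] [40.2 36.5] 77.72
slide+guides 1012 box [151 110  33  44] z 0.0714 rect [523.8 159.3] [424.3 120.6] 34.45
seatfloor 1364 box [148 156  30  58] z 0.051 rect [511.4 261.3] [ 65.5 143.9] 83.8
offcut 218 box [261  95  16  17] z 0.1001 rect [553.3 -12.4] [ 37.5 340.7] 89.0
tin 298 box [256 176  20  20] z 0.0549 rect [457.3 -15. ] [140.6  49.3] 15.88
cas 371 box [316 156  23  20] z 0.0101 rect [ 556.9 -166.8] [59.6 51.6] 88.75
blank 497 box [355 155  23  24] z 0.01 rect [ 551.6 -272.1] [59.  62.9] 89.41
[ 0.001  0.001  0.003 -0.001 -0.002  0.002 -0.002  0.002 -0.001 -0.002
  0.001 -0.     0.002 -0.     0.    -0.002  0.003]
[ 0.003 -0.002  0.001  0.013  0.009  0.011  0.01   0.002 -0.002  0.004
  0.01   0.012  0.003  0.004 -0.004  0.002  0.002]
[ 0.002  0.004  0.002  0.007  0.011  0.01   0.012 -0.    -0.003  0.
  0.008  0.011  0.014  0.002  0.     0.004  0.   ]
```

Run:
```python
from h import *
p=np.load('top0p.npy'); d=np.load('top0.npy'); dm=cv2.medianBlur(d,3); P=depthpts('top',dm); Z=P[...,2]
def quad(u0,v0,u1,v1,lo,hi,z,name,draw=None):
    b=np.zeros(d.shape,np.uint8); b[v0:v1,u0:u1]=((Z>lo)&(Z<hi))[v0:v1,u0:u1]
    b=cv2.morphologyEx(b,cv2.MORPH_OPEN,np.ones((3,3)))
    cs,_=cv2.findContours(b,cv2.RETR_EXTERNAL,cv2.CHAIN_APPROX_NONE); c=max(cs,key=cv2.contourArea)[:,0].astype(float)
    q=onz('top',c,z)[:,:2]*1000
    r=cv2.minAreaRect(q.astype(np.float32)); print(name,np.round(r[0],1),np.round(r[1],1),round(r[2],2),'hull corners',np.round(cv2.boxPoints(r)).tolist())
quad(130,95,205,235,.054,.2,.06,'ext')
quad(130,95,205,235,.045,.0555,.05,'seat')
quad(130,95,205,235,.076,.1,.081,'tab')
quad(300,105,400,160,.04,.06,.05,'rack')
quad(310,150,345,190,.006,.03,.01,'cas')
# scene camera check
p=np.load('scene0p.npy'); d=np.load('scene0.npy'); P=depthpts('scene',cv2.medianBlur(d,3)); Z=P[...,2]
# cloud fit in world of extractor rim
m=(P[...,0]>.35)&(P[...,0]<.8)&(P[...,1]>.1)&(P[...,1]<.4)
for lo,hi,n in ((.057,.062,'rim'),(.048,.053,'floor'),(.079,.095,'tab')):
    k=(m&(Z>lo)&(Z<hi)).astype(np.uint8); k=cv2.morphologyEx(k,cv2.MORPH_OPEN,np.ones((2,2)))
    nn,l,st,_=cv2.connectedComponentsWithStats(k); i=1+np.argmax(st[1:,4]); q=P[l==i]
    r=cv2.minAreaRect((q[:,:2]*1000).astype(np.float32)); print('scene',n,len(q),np.round(r[0],1),np.round(r[1],1),round(r[2],2))
```

```text
ext [557.4 255.5] [123.4 295. ] 83.04 hull corners [[403.0, 212.0], [696.0, 176.0], [711.0, 299.0], [418.0, 335.0]]
seat [511.6 262.2] [ 66.2 144.2] 83.71 hull corners [[436.0, 237.0], [580.0, 221.0], [587.0, 287.0], [444.0, 303.0]]
tab [627.4 247.1] [35.6 33.2] 88.14 hull corners [[610.0, 230.0], [643.0, 229.0], [645.0, 264.0], [611.0, 265.0]]
rack [ 626.6 -221.4] [183.4 100.1] 88.85 hull corners [[575.0, -312.0], [675.0, -314.0], [678.0, -131.0], [578.0, -129.0]]
cas [ 560.7 -166.8] [59.1 42.9] 88.7 hull corners [[539.0, -196.0], [581.0, -197.0], [583.0, -138.0], [540.0, -137.0]]
scene rim 174 [483.4 218.1] [ 35.4 124.9] 80.57
scene floor 427 [526.1 262.1] [ 59.9 177.2] 83.14
scene tab 166 [624.7 253.8] [44.1 42.3] 87.69
```

```bash
R='x'; python3 -m handwheel '[{"hand":1,"dx":2,"dy":-3.8,"dz":0,"wx":0,"wy":0,"wz":0.025},{"hand":1,"dx":2,"dy":-3.8,"dz":0,"wx":0,"wy":0,"wz":0.025},{"hand":1,"dx":2,"dy":-3.8,"dz":0,"wx":0,"wy":0,"wz":0.025},{"hand":1,"dx":2,"dy":-3.8,"dz":0,"wx":0,"wy":0,"wz":0.025},{"hand":1,"dx":2,"dy":-3.8,"dz":0,"wx":0,"wy":0,"wz":0.025},{"hand":1,"dx":2,"dy":-3.8,"dz":0,"wx":0,"wy":0,"wz":0.025},{"hand":1,"dx":2,"dy":-3.8,"dz":0,"wx":0,"wy":0,"wz":0.025},{"hand":1,"dx":2,"dy":-3.8,"dz":0,"wx":0,"wy":0,"wz":0.025},{"hand":1,"dx":2,"dy":-3.8,"dz":0,"wx":0,"wy":0,"wz":0.025},{"hand":1,"dx":2,"dy":-3.8,"dz":0,"wx":0,"wy":0,"wz":0.025}]'
```

```text
time_s: 1.1
position: [0.3681, 0.2205, 0.2225]
tcp_rot: [[-1.0, 0.021, -0.0], [0.021, 1.0, -0.0], [0.0, -0.0, -1.0]]
force: [0.3, 0.2, 0.1]
opening: 1.0
```

```bash
python3 -m handwheel '[{"hand":1,"dx":1.9,"dy":-3.9,"dz":0,"wx":0,"wy":0,"wz":0},{"hand":1,"dx":1.9,"dy":-3.9,"dz":0,"wx":0,"wy":0,"wz":0},{"hand":1,"dx":1.9,"dy":-3.9,"dz":0,"wx":0,"wy":0,"wz":0},{"hand":1,"dx":1.9,"dy":-3.9,"dz":0,"wx":0,"wy":0,"wz":0},{"hand":1,"dx":1.9,"dy":-3.9,"dz":0,"wx":0,"wy":0,"wz":0},{"hand":1,"dx":1.9,"dy":-3.9,"dz":0,"wx":0,"wy":0,"wz":0},{"hand":1,"dx":1.9,"dy":-3.9,"dz":0,"wx":0,"wy":0,"wz":0},{"hand":1,"dx":1.9,"dy":-3.9,"dz":0,"wx":0,"wy":0,"wz":0},{"hand":1,"dx":1.9,"dy":-3.9,"dz":0,"wx":0,"wy":0,"wz":0},{"hand":1,"dx":0,"dy":0,"dz":0,"wx":0,"wy":0,"wz":0}]'
```

```text
time_s: 2.1
position: [0.5419, -0.1345, 0.2224]
tcp_rot: [[-1.0, 0.026, 0.004], [0.026, 1.0, -0.003], [-0.004, -0.003, -1.0]]
force: [0.1, 1.1, 0.2]
opening: 0.999
```

```bash
python3 -m handwheel '[{"hand":1,"dx":1.6,"dy":-3.2,"dz":0,"wx":0,"wy":0,"wz":0.004},{"hand":1,"dz":-4},{"hand":1,"dz":-4},{"hand":1,"dz":-4},{"hand":1,"dz":-3},{"hand":1,"dz":-2},{"hand":1,"dz":-2},{"hand":1,"dz":0},{"hand":1,"dz":0}]'
python3 - <<'E'
from h import *
p,d=vision.capture('top'); cv2.imwrite('pics/t1.png',cv2.resize(p[100:200,280:420,::-1],None,fx=5,fy=5,interpolation=cv2.INTER_CUBIC))
p,d=vision.capture('scene'); cv2.imwrite('pics/s1.png',cv2.resize(p[170:330,120:340,::-1],None,fx=3.5,fy=3.5,interpolation=cv2.INTER_CUBIC))
print(bot.read_state()['position'])
E
```

```text
[ 0.53829562 -0.12950509  0.22178684]invalid input
```

View pics/t1.png

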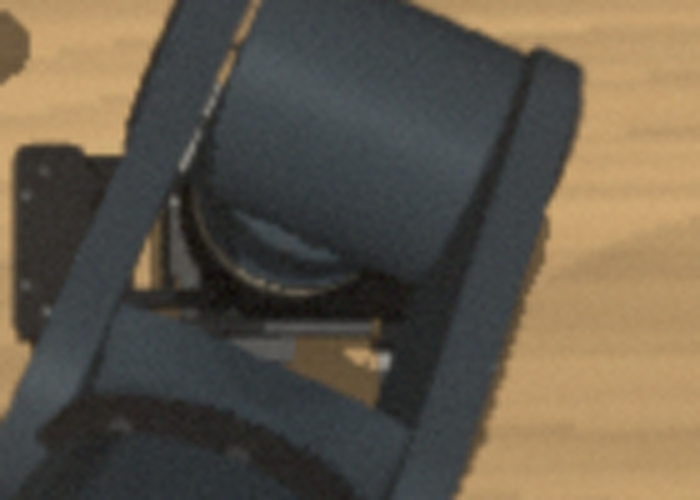

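View pics/s1.png

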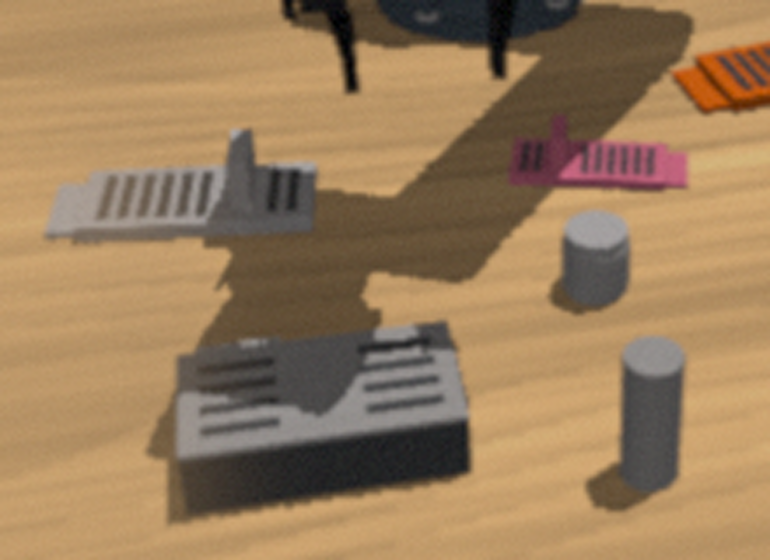

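```bash
python3 - <<'E'
from h import *
print(onz('top',[[344,230],[420,241],[342,264],[366,235],[372,265],[283,240],[278,265]],.01).round(3))
E
python3 -m handwheel '[{"hand":1,"dx":1.9,"dy":-3.7,"dz":0,"wx":0,"wy":0,"wz":0.004},{"hand":1,"dx":0,"dy":0,"dz":-4,"wx":0,"wy":0,"wz":0},{"hand":1,"dx":0,"dy":0,"dz":-4,"wx":0,"wy":0,"wz":0},{"hand":1,"dx":0,"dy":0,"dz":-4,"wx":0,"wy":0,"wz":0},{"hand":1,"dx":0,"dy":0,"dz":-4,"wx":0,"wy":0,"wz":0},{"hand":1,"dx":0,"dy":0,"dz":-2,"wx":0,"wy":0,"wz":0},{"hand":1,"dx":0,"dy":0,"dz":-1,"wx":0,"wy":0,"wz":0},{"hand":1,"dx":0,"dy":0,"dz":0,"wx":0,"wy":0,"wz":0},{"hand":1,"dx":0,"dy":0,"dz":0,"wx":0,"wy":0,"wz":0},{"hand":1,"dx":0,"dy":0,"dz":0,"wx":0,"wy":0,"wz":0}]'
```

```text
[[ 0.385 -0.206  0.01 ]
 [ 0.35  -0.408  0.01 ]
 [ 0.296 -0.198  0.01 ]
 [ 0.37  -0.264  0.01 ]
 [ 0.291 -0.277  0.01 ]
 [ 0.363 -0.044  0.01 ]
 [ 0.298 -0.03   0.01 ]]
time_s: 3.2
position: [0.5588, -0.1661, 0.0342]
tcp_rot: [[-1.0, 0.017, 0.003], [0.017, 1.0, -0.001], [-0.003, -0.001, -1.0]]
force: [0.1, 0.1, 0.3]
opening: 0.998
```

```bash
python3 -m handwheel '[{"hand":1,"dx":0,"dy":0,"dz":-1.5,"wx":0,"wy":0,"wz":0},{"hand":1,"dx":0,"dy":0,"dz":-1,"wx":0,"wy":0,"wz":0},{"hand":1,"dx":0,"dy":0,"dz":-0.5,"wx":0,"wy":0,"wz":0},{"hand":1,"dx":0,"dy":0,"dz":0,"wx":0,"wy":0,"wz":0},{"hand":1,"dx":0,"dy":0,"dz":0,"wx":0,"wy":0,"wz":0}]'
python3 - <<'E'
from h import *
p,d=vision.capture('scene'); cv2.imwrite('pics/s2.png',cv2.resize(p[170:330,120:340,::-1],None,fx=3.5,fy=3.5,interpolation=cv2.INTER_CUBIC))
print(bot.read_state()['position'])
E
```

```text
time_s: 3.7
position: [0.5576, -0.166, 0.0022]
tcp_rot: [[-1.0, 0.018, -0.001], [0.018, 1.0, 0.0], [0.001, 0.0, -1.0]]
force: [0.0, 0.1, -0.4]
opening: 1.0
[ 0.55781019 -0.16602248  0.00245423]
```

View pics/s2.png

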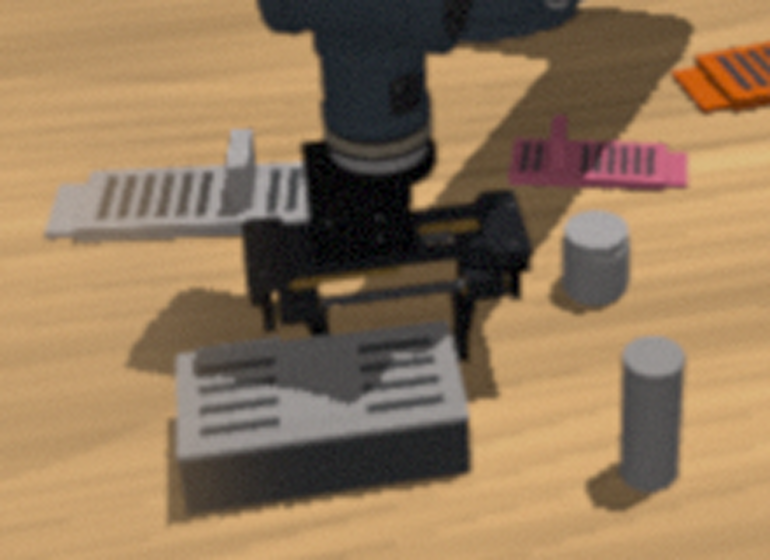

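```bash
python3 -m handwheel '[{"hand":-1,"dx":0,"dy":0,"dz":0,"wx":0,"wy":0,"wz":0},{"hand":-1,"dx":0,"dy":0,"dz":0,"wx":0,"wy":0,"wz":0},{"hand":-1,"dx":0,"dy":0,"dz":0,"wx":0,"wy":0,"wz":0},{"hand":-1,"dx":0,"dy":0,"dz":0,"wx":0,"wy":0,"wz":0},{"hand":-1,"dx":0,"dy":0,"dz":0,"wx":0,"wy":0,"wz":0}]'
```

```text
time_s: 4.25
position: [0.5579, -0.1662, 0.0027]
tcp_rot: [[-1.0, 0.018, 0.0], [0.018, 1.0, -0.0], [-0.0, -0.0, -1.0]]
force: [-0.8, -0.5, 0.7]
opening: 0.681
```

```bash
python3 -m handwheel '[{"hand":-1,"dx":-0.5,"dy":0.01,"dz":0,"wx":0,"wy":0,"wz":0},{"hand":-1,"dx":-1,"dy":0.02,"dz":0,"wx":0,"wy":0,"wz":0},{"hand":-1,"dx":-1.5,"dy":0.03,"dz":0,"wx":0,"wy":0,"wz":0},{"hand":-1,"dx":-1.5,"dy":0.03,"dz":0,"wx":0,"wy":0,"wz":0},{"hand":-1,"dx":-1.5,"dy":0.03,"dz":0,"wx":0,"wy":0,"wz":0},{"hand":-1,"dx":-1.5,"dy":0.03,"dz":0,"wx":0,"wy":0,"wz":0},{"hand":-1,"dx":-1.5,"dy":0.03,"dz":0,"wx":0,"wy":0,"wz":0},{"hand":-1,"dx":-1,"dy":0.02,"dz":0,"wx":0,"wy":0,"wz":0},{"hand":-1,"dx":-0.5,"dy":0.01,"dz":0,"wx":0,"wy":0,"wz":0},{"hand":-1,"dx":0,"dy":0,"dz":0,"wx":0,"wy":0,"wz":0}]'
```

```text
time_s: 5.25
position: [0.4514, -0.1636, 0.0027]
tcp_rot: [[-1.0, 0.018, -0.002], [0.018, 1.0, 0.001], [0.002, 0.001, -1.0]]
force: [-3.3, -1.1, 4.0]
opening: 0.683
```

```bash
python3 -m handwheel '[{"hand":-1,"dx":-0.5,"dy":0.5,"dz":0,"wx":0,"wy":0,"wz":0},{"hand":-1,"dx":-1,"dy":1,"dz":0,"wx":0,"wy":0,"wz":0},{"hand":-1,"dx":-0.5,"dy":0.5,"dz":0,"wx":0,"wy":0,"wz":0},{"hand":-1,"dx":0,"dy":0,"dz":0,"wx":0,"wy":0,"wz":0}]'
python3 - <<'E'
from h import *
p,d=vision.capture('scene'); cv2.imwrite('pics/s3.png',cv2.resize(p[170:330,120:340,::-1],None,fx=3.5,fy=3.5,interpolation=cv2.INTER_CUBIC))
E
```

```text
time_s: 5.65
position: [0.4319, -0.1426, 0.0027]
tcp_rot: [[-1.0, 0.017, -0.001], [0.017, 1.0, 0.001], [0.001, 0.001, -1.0]]
force: [0.5, 3.0, 5.4]
opening: 0.687
```

View pics/s3.png

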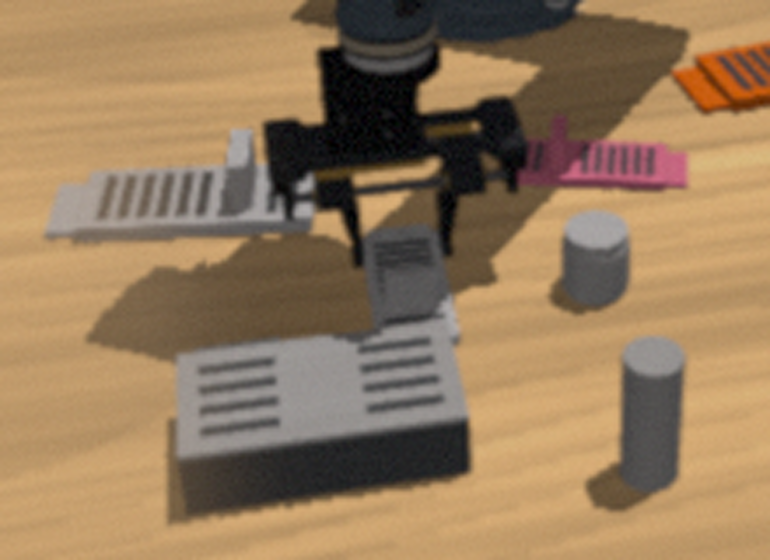

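```bash
python3 -m handwheel '[{"hand":1,"dx":0,"dy":0,"dz":0,"wx":0,"wy":0,"wz":0},{"hand":1,"dx":0,"dy":0,"dz":0,"wx":0,"wy":0,"wz":0},{"hand":1,"dx":0,"dy":0,"dz":0,"wx":0,"wy":0,"wz":0},{"hand":1,"dx":0,"dy":0,"dz":2,"wx":0,"wy":0,"wz":0},{"hand":1,"dx":0,"dy":0,"dz":4,"wx":0,"wy":0,"wz":0},{"hand":1,"dx":0,"dy":0,"dz":4,"wx":0,"wy":0,"wz":0},{"hand":1,"dx":0,"dy":0,"dz":3,"wx":0,"wy":0,"wz":0},{"hand":1,"dx":0,"dy":0,"dz":3,"wx":0,"wy":0,"wz":-0.1428},{"hand":1,"dx":0,"dy":0,"dz":0,"wx":0,"wy":0,"wz":-0.1428},{"hand":1,"dx":0,"dy":0,"dz":0,"wx":0,"wy":0,"wz":-0.1428}]'
python3 -m handwheel '[{"hand":1,"dx":-2,"dy":3,"dz":0,"wx":0,"wy":0,"wz":-0.1428},{"hand":1,"dx":-2,"dy":3,"dz":0,"wx":0,"wy":0,"wz":-0.1428},{"hand":1,"dx":-2,"dy":3,"dz":0,"wx":0,"wy":0,"wz":-0.1428},{"hand":1,"dx":0,"dy":3,"dz":0,"wx":0,"wy":0,"wz":-0.1428},{"hand":1,"dx":0,"dy":3,"dz":0,"wx":0,"wy":0,"wz":-0.1428},{"hand":1,"dx":0,"dy":3,"dz":0,"wx":0,"wy":0,"wz":-0.1428},{"hand":1,"dx":0,"dy":0,"dz":0,"wx":0,"wy":0,"wz":-0.1428},{"hand":1,"dx":0,"dy":0,"dz":0,"wx":0,"wy":0,"wz":-0.1428},{"hand":1,"dx":0,"dy":0,"dz":0,"wx":0,"wy":0,"wz":0}]'
python3 - <<'E'
from h import *
p,d=vision.capture('scene'); cv2.imwrite('pics/s4.png',cv2.resize(p[170:330,120:340,::-1],None,fx=3.5,fy=3.5,interpolation=cv2.INTER_CUBIC))
p,d=vision.capture('top'); np.save('top4.npy',d);cv2.imwrite('pics/t4.png',cv2.resize(p[80:300,220:420,::-1],None,fx=2.7,fy=2.7,interpolation=cv2.INTER_CUBIC))
E
```

```text
time_s: 6.7
position: [0.4333, -0.1443, 0.1637]
tcp_rot: [[-0.899, 0.437, 0.002], [0.437, 0.9, -0.002], [-0.003, -0.0, -1.0]]
force: [0.5, 0.0, 0.7]
opening: 0.997
time_s: 7.6
position: [0.3727, 0.0354, 0.1625]
tcp_rot: [[0.012, 1.0, -0.0], [1.0, -0.012, -0.0], [-0.0, -0.0, -1.0]]
force: [0.4, 0.6, -0.6]
opening: 1.0
```

View pics/s4.png

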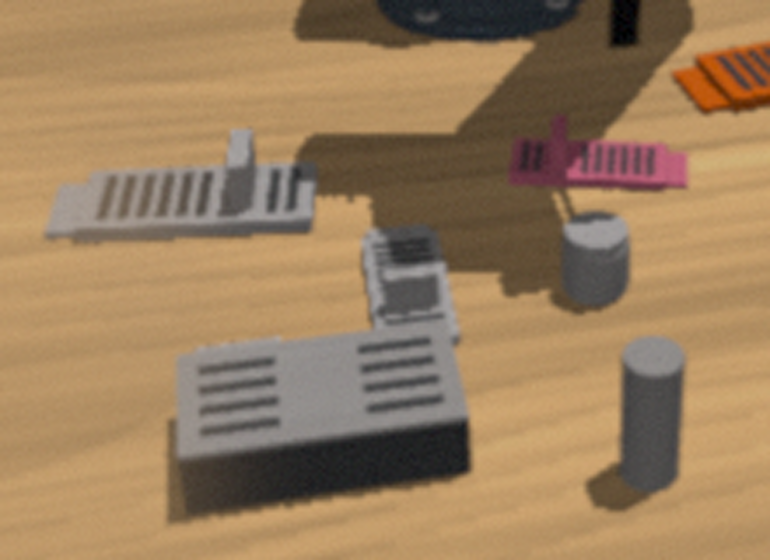

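View pics/t4.png

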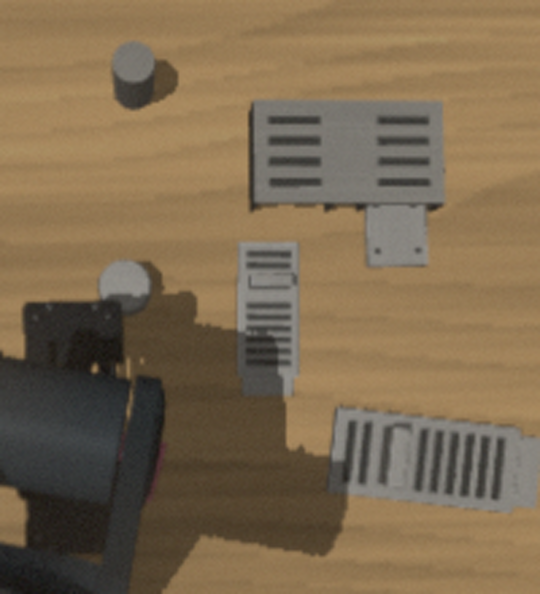

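Run:
```python
from h import *
d=np.load('top4.npy'); P=depthpts('top',cv2.medianBlur(d,3)); Z=P[...,2]
for lo,hi,z,n in ((.007,.06,.01,'plate'),(.03,.06,.041,'bar'),(.002,.06,.01,'all')):
    b=np.zeros(d.shape,np.uint8); b[165:232,300:338]=((Z>lo)&(Z<hi))[165:232,300:338]
    b=cv2.morphologyEx(b,cv2.MORPH_OPEN,np.ones((2,2)))
    c=max(cv2.findContours(b,0,1)[0],key=cv2.contourArea)[:,0].astype(float); q=onz('top',c,z)[:,:2]*1000
    r=cv2.minAreaRect(q.astype(np.float32)); print(n,np.round(r[0],1),np.round(r[1],1),round(r[2],2),len(c))
print(bot.read_state()['position'],bot.read_state()['tcp_rot'].round(3))
```

```text
plate [ 476.2 -145.4] [ 58.4 132.6] 88.2 139
bar [ 502.9 -146.5] [38.8 12.9] 88.65 34
all [ 468.3 -145.1] [ 63.7 153.8] 88.22 153
[0.37269804 0.03510333 0.16247911] [[ 0.01  1.   -0.  ]
 [ 1.   -0.01 -0.  ]
 [-0.   -0.   -1.  ]]
```

```bash
python3 -m handwheel '[{"hand":1,"dx":3,"dy":-4,"dz":0,"wx":0,"wy":0,"wz":-0.01},{"hand":1,"dx":3,"dy":-4,"dz":0,"wx":0,"wy":0,"wz":0},{"hand":1,"dx":3,"dy":-4,"dz":0,"wx":0,"wy":0,"wz":0},{"hand":1,"dx":3,"dy":-4,"dz":-2,"wx":0,"wy":0,"wz":0},{"hand":1,"dx":1,"dy":-2.1,"dz":-3,"wx":0,"wy":0,"wz":0},{"hand":1,"dx":0,"dy":0,"dz":-4,"wx":0,"wy":0,"wz":0},{"hand":1,"dx":0,"dy":0,"dz":-2,"wx":0,"wy":0,"wz":0},{"hand":1,"dx":0,"dy":0,"dz":0,"wx":0,"wy":0,"wz":0},{"hand":1,"dx":0,"dy":0,"dz":0,"wx":0,"wy":0,"wz":0}]'
python3 - <<'E'
from h import *
p,d=vision.capture('scene'); cv2.imwrite('pics/s5.png',cv2.resize(p[170:330,120:340,::-1],None,fx=3.5,fy=3.5,interpolation=cv2.INTER_CUBIC))
E
```

```text
time_s: 8.6
position: [0.5005, -0.1432, 0.0539]
tcp_rot: [[0.023, 1.0, -0.001], [1.0, -0.023, 0.0], [0.0, -0.001, -1.0]]
force: [0.5, -0.1, 0.7]
opening: 0.998
```

View pics/s5.png

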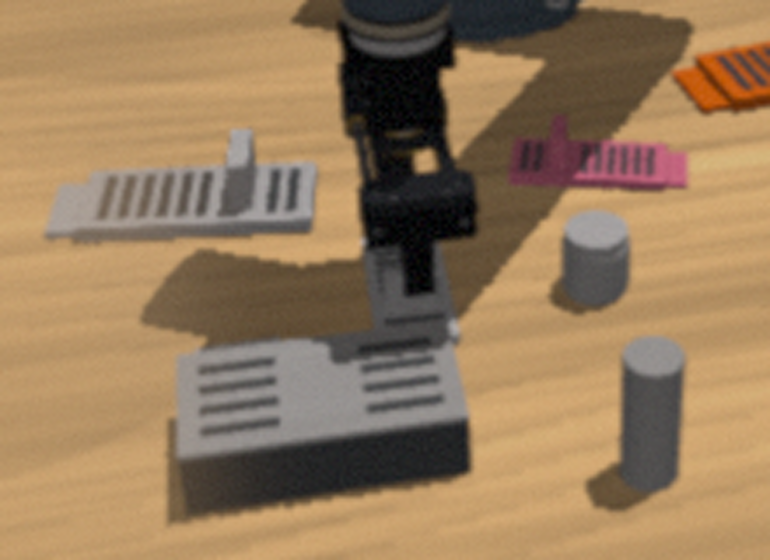

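Adjust, descend to z≈16 mm (rack roof is clear of the fingers by ~12 mm), and close.

```bash
python3 -m handwheel '[{"hand":1,"dx":0.2,"dy":-0.25,"dz":-1.5,"wx":0,"wy":0,"wz":0},{"hand":1,"dx":0,"dy":0,"dz":-1.3,"wx":0,"wy":0,"wz":0},{"hand":1,"dx":0,"dy":0,"dz":-1,"wx":0,"wy":0,"wz":0},{"hand":1,"dx":0,"dy":0,"dz":0,"wx":0,"wy":0,"wz":0},{"hand":-1,"dx":0,"dy":0,"dz":0,"wx":0,"wy":0,"wz":0},{"hand":-1,"dx":0,"dy":0,"dz":0,"wx":0,"wy":0,"wz":0},{"hand":-1,"dx":0,"dy":0,"dz":0,"wx":0,"wy":0,"wz":0},{"hand":-1,"dx":0,"dy":0,"dz":0,"wx":0,"wy":0,"wz":0},{"hand":-1,"dx":0,"dy":0,"dz":0,"wx":0,"wy":0,"wz":0},{"hand":-1,"dx":0,"dy":0,"dz":0,"wx":0,"wy":0,"wz":0}]'
```

```text
time_s: 9.65
position: [0.5027, -0.1455, 0.0162]
tcp_rot: [[0.023, 1.0, 0.0], [1.0, -0.023, -0.0], [-0.0, 0.0, -1.0]]
force: [0.4, -0.3, 0.0]
opening: 0.542
```

```bash
python3 -m handwheel '[{"hand":-1,"dx":0,"dy":0,"dz":0,"wx":0,"wy":0,"wz":0},{"hand":-1,"dx":0,"dy":0,"dz":0,"wx":0,"wy":0,"wz":0},{"hand":-1,"dx":0,"dy":0,"dz":0,"wx":0,"wy":0,"wz":0},{"hand":-1,"dx":0,"dy":0,"dz":0,"wx":0,"wy":0,"wz":0},{"hand":-1,"dx":0,"dy":0,"dz":0,"wx":0,"wy":0,"wz":0},{"hand":-1,"dx":0,"dy":0,"dz":0,"wx":0,"wy":0,"wz":0}]'
```

```text
time_s: 10.25
position: [0.503, -0.1456, 0.016]
tcp_rot: [[0.023, 1.0, 0.001], [1.0, -0.023, -0.0], [-0.0, 0.001, -1.0]]
force: [1.3, 0.3, -1.5]
opening: 0.141
```

```bash
cat >> h.py <<'E'
E0=np.array([607.1,249.85]); YAW=np.radians(-6.6)
def ew(x,y=0): return E0+[x*np.cos(YAW)-y*np.sin(YAW), x*np.sin(YAW)+y*np.cos(YAW)]
def tcp(xn,zn,th,yo=0):
    t=np.radians(th); x=xn+110*np.cos(t)-16*np.sin(t); z=50+zn+110*np.sin(t)+16*np.cos(t); return np.r_[ew(x,yo),z]
E
python3 - <<'E'
from h import *
for a in [(-161,50,9),(-161,8,9),(-161,2,9),(-178,2,9),(-178,0,0)]: print(a,tcp(*a).round(1))
E
python3 -m handwheel '[{"hand":-1,"dx":0,"dy":0,"dz":1,"wx":0,"wy":0,"wz":0},{"hand":-1,"dx":0,"dy":0,"dz":3,"wx":0,"wy":0,"wz":0},{"hand":-1,"dx":0,"dy":0,"dz":4,"wx":0,"wy":0,"wz":0},{"hand":-1,"dx":0,"dy":0,"dz":4,"wx":0,"wy":0,"wz":0},{"hand":-1,"dx":0,"dy":0,"dz":4,"wx":0,"wy":0,"wz":-0.03},{"hand":-1,"dx":0,"dy":0,"dz":0,"wx":0,"wy":0,"wz":-0.03},{"hand":-1,"dx":0,"dy":0,"dz":0,"wx":0,"wy":0,"wz":-0.03},{"hand":-1,"dx":0,"dy":0,"dz":0,"wx":0,"wy":0,"wz":0}]'
python3 - <<'E'
from h import *
p,d=vision.capture('scene'); cv2.imwrite('pics/s6.png',cv2.resize(p[130:330,120:340,::-1],None,fx=3,fy=3,interpolation=cv2.INTER_CUBIC))
E
```

```text
(-161, 50, 9) [552.6 256.2 133. ]
(-161, 8, 9) [552.6 256.2  91. ]
(-161, 2, 9) [552.6 256.2  85. ]
(-178, 2, 9) [535.7 258.1  85. ]
(-178, 0, 0) [539.6 257.7  66. ]
time_s: 11.05
position: [0.5011, -0.1447, 0.1747]
tcp_rot: [[0.114, 0.994, -0.003], [0.994, -0.114, 0.002], [0.001, -0.004, -1.0]]
force: [-0.1, 0.2, -2.5]
opening: 0.135
```

View pics/s6.png

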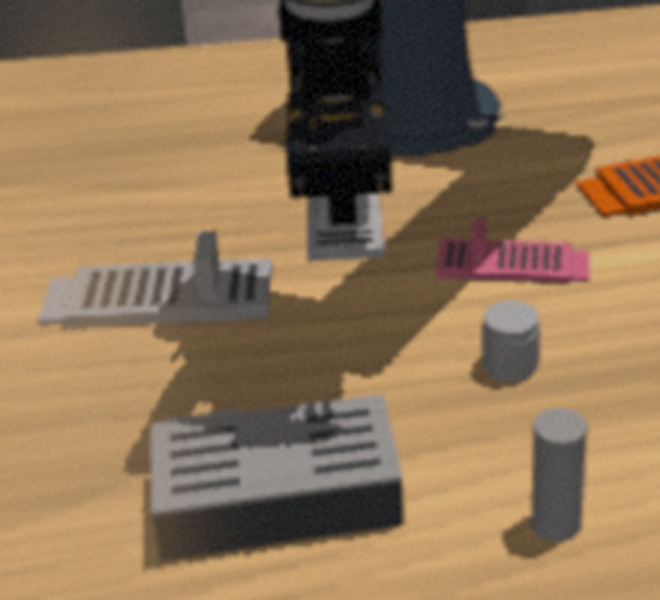

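```bash
python3 -m handwheel '[{"hand":-1,"dx":0.2,"dy":2,"dz":0,"wx":0,"wy":0,"wz":0},{"hand":-1,"dx":0.5,"dy":4,"dz":0,"wx":0,"wy":0,"wz":0},{"hand":-1,"dx":0.5,"dy":4.4,"dz":0,"wx":0,"wy":0,"wz":0},{"hand":-1,"dx":0.6,"dy":4.4,"dz":0,"wx":0,"wy":0,"wz":0},{"hand":-1,"dx":0.6,"dy":4.4,"dz":0,"wx":0,"wy":0,"wz":0},{"hand":-1,"dx":0.6,"dy":4.4,"dz":0,"wx":0,"wy":0,"wz":0},{"hand":-1,"dx":0.6,"dy":4.4,"dz":0,"wx":0,"wy":0,"wz":0},{"hand":-1,"dx":0.6,"dy":4.4,"dz":0,"wx":0,"wy":0,"wz":0},{"hand":-1,"dx":0.6,"dy":4,"dz":0,"wx":0,"wy":0,"wz":0},{"hand":-1,"dx":0.3,"dy":3.4,"dz":0,"wx":0,"wy":0,"wz":0}]'
python3 -m handwheel '[{"hand":-1,"dx":0,"dy":0,"dz":0,"wx":-0.004,"wy":-0.039,"wz":0},{"hand":-1,"dx":0,"dy":0,"dz":0,"wx":-0.004,"wy":-0.039,"wz":0},{"hand":-1,"dx":0,"dy":0,"dz":0,"wx":-0.005,"wy":-0.039,"wz":0},{"hand":-1,"dx":0,"dy":0,"dz":0,"wx":-0.005,"wy":-0.039,"wz":0},{"hand":-1,"dx":0,"dy":0,"dz":0,"wx":0,"wy":0,"wz":0},{"hand":-1,"dx":0,"dy":0,"dz":0,"wx":0,"wy":0,"wz":0}]'
python3 - <<'E'
from h import *
p,d=vision.capture('scene'); np.save('scene7.npy',d); cv2.imwrite('pics/s7.png',cv2.resize(p[120:310,320:460,::-1],None,fx=4,fy=3.15*4/3.15 if 0 else 4,interpolation=cv2.INTER_CUBIC)[:600])
p,d=vision.capture('top'); np.save('top7.npy',d);cv2.imwrite('pics/t7.png',cv2.resize(p[80:240,110:240,::-1],None,fx=3.7,fy=3.7,interpolation=cv2.INTER_CUBIC))
print(bot.read_state()['position'])
E
```

```text
time_s: 12.1
position: [0.5526, 0.2545, 0.1735]
tcp_rot: [[0.112, 0.994, -0.004], [0.994, -0.112, -0.001], [-0.001, -0.004, -1.0]]
force: [0.4, 0.3, -2.3]
opening: 0.136
time_s: 12.7
position: [0.5527, 0.2523, 0.1744]
tcp_rot: [[0.113, 0.982, 0.152], [0.994, -0.111, -0.019], [-0.002, 0.153, -0.988]]
force: [0.6, -0.4, -1.3]
opening: 0.136
[0.55379469 0.25235315 0.17516952]
```

View pics/s7.png

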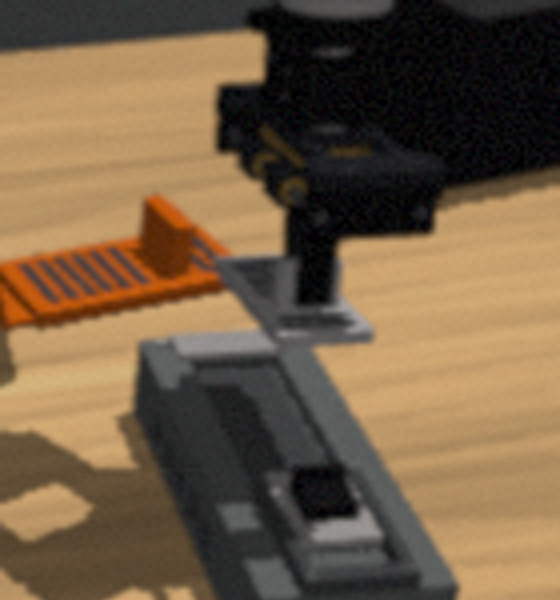

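View pics/t7.png

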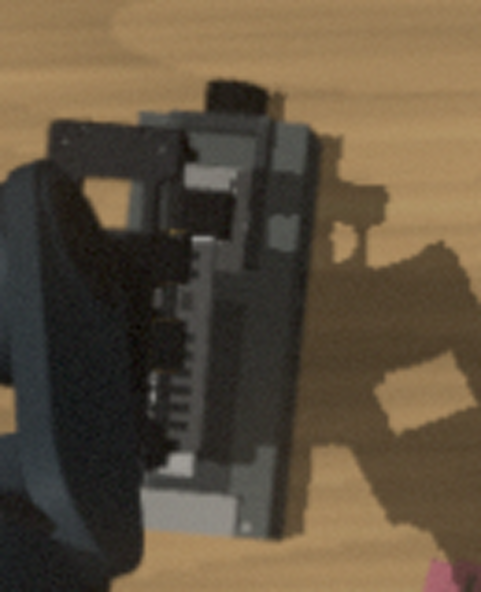

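```bash
cat > m.py <<'E'
from h import *
import sys
def meas(n,d,s):
    P=depthpts(n,d); R=s['tcp_rot']; X=R[:,1]; Zc=-R[:,2]; Y=np.cross(Zc,X); C=np.c_[X,Y,Zc]
    o=np.array(s['position'])-C@[.035,0,.016]
    Q=((P-o)@C)*1000
    return Q,C,o
E
python3 - <<'E'
from m import *
s=bot.read_state()
for n in('top','scene'):
    Q,C,o=meas(n,np.load(n+'7.npy'),s)
    m=(abs(Q[...,2]-10)<5)&(abs(Q[...,0])<90)&(abs(Q[...,1])<45)
    t=(abs(Q[...,2]-4)<3.5)&(Q[...,0]<-60)&(Q[...,0]>-95)&(abs(Q[...,1])<45)
    print(n,m.sum(),t.sum(),'tongue xmin',np.sort(Q[...,0][t])[:8].round(1),'z',np.median(Q[...,2][m]))
    for v in range(Q.shape[0]):
        k=m[v]
        if k.sum()>2: q=Q[v][k]; print(v,'x',q[:,0].mean().round(0),'y',q[:,1].min().round(1),q[:,1].max().round(1))
E
```

```text
top 472 47 tongue xmin [-75.4 -75.1 -74.6 -74.5 -74.3 -73.9 -73.8 -73.7] z 10.00668293521819
144 x 75.0 y -28.8 -16.8
145 x 72.0 y -27.1 -16.4
146 x 70.0 y -28.4 -17.1
147 x 68.0 y -28.5 -16.4
148 x 65.0 y -28.2 -16.3
149 x 63.0 y -28.9 -17.1
150 x 61.0 y -29.3 -16.4
151 x 59.0 y -28.1 -17.1
152 x 56.0 y -28.6 -18.1
153 x 54.0 y -28.5 -15.1
154 x 52.0 y -29.0 -16.2
155 x 49.0 y -28.7 -15.6
156 x 47.0 y -26.7 -15.5
157 x 44.0 y -28.5 -8.4
158 x 42.0 y -29.1 -11.6
159 x 40.0 y -28.6 -18.1
160 x 38.0 y -28.3 -19.1
161 x 36.0 y -28.1 -19.1
162 x 33.0 y -29.1 -18.9
163 x 31.0 y -28.9 -18.2
164 x 28.0 y -27.7 -7.8
165 x 26.0 y -29.2 -8.0
166 x 24.0 y -28.4 -12.1
167 x 22.0 y -28.9 -18.0
168 x 20.0 y -28.2 -17.5
169 x 17.0 y -28.8 -15.3
170 x 15.0 y -29.2 -16.1
171 x 12.0 y -28.0 -16.2
172 x 10.0 y -28.7 -15.7
173 x 8.0 y -30.1 -16.2
174 x 6.0 y -29.5 -15.5
175 x 3.0 y -27.9 -15.6
176 x 1.0 y -27.6 -16.5
177 x -1.0 y -28.9 -16.9
178 x -4.0 y -28.4 -17.0
179 x -6.0 y -28.2 -16.9
180 x -9.0 y -28.3 5.9
181 x -11.0 y -28.8 5.5
182 x -14.0 y -28.2 5.8
183 x -16.0 y -28.7 6.0
184 x -18.0 y -28.7
[... 369 characters left out ...]
7.0
200 x -55.0 y -29.3 -18.3
201 x -57.0 y -27.6 -19.2
203 x -63.0 y -24.3 -10.2
scene 387 7 tongue xmin [-76.6 -76.  -75.8 -75.2 -74.3 -72.2 -69.4] z 10.781277390807363
184 x -56.0 y -23.3 17.2
185 x -48.0 y -30.2 7.3
186 x -41.0 y -28.7 6.4
187 x -33.0 y -30.6 3.5
188 x -27.0 y -29.5 0.5
189 x -20.0 y -29.6 -0.0
190 x -12.0 y -30.1 -2.8
191 x -6.0 y -28.8 -5.4
192 x 1.0 y -31.8 -9.7
193 x 4.0 y -30.4 -12.3
194 x 14.0 y -29.7 27.8
195 x 21.0 y -31.9 30.1
196 x 35.0 y -28.3 30.5
197 x 39.0 y -27.5 30.8
198 x 46.0 y -27.3 30.5
199 x 52.0 y -27.8 30.5
200 x 59.0 y -28.3 31.1
201 x 65.0 y -27.6 29.8
202 x 72.0 y -27.4 31.3
203 x 73.0 y -27.8 32.7
204 x 75.0 y -27.5 30.1
205 x 76.0 y -27.9 -2.2
```

```bash
python3 - <<'E'
from h import *
for a in [(-163,30,11,-.5),(-163,8,11,-.5),(-163,2,11,-.5),(-178,2,11,-.5),(-178,0,0,-.5)]: print(a,tcp(*a).round(1))
E
python3 -m handwheel '[{"hand":-1,"dx":-0.3,"dy":0.35,"dz":-2,"wx":-0.004,"wy":-0.038,"wz":0},{"hand":-1,"dx":-0.1,"dy":0,"dz":-2,"wx":0,"wy":0,"wz":0},{"hand":-1,"dx":0,"dy":0,"dz":-1.5,"wx":0,"wy":0,"wz":0},{"hand":-1,"dx":0,"dy":0,"dz":0,"wx":0,"wy":0,"wz":0},{"hand":-1,"dx":0,"dy":0,"dz":0,"wx":0,"wy":0,"wz":0},{"hand":-1,"dx":0,"dy":0,"dz":0,"wx":0,"wy":0,"wz":0}]'
python3 - <<'E'
from m import *
s=bot.read_state(); print(s['position'].round(4),s['tcp_rot'][:,1].round(3))
p,d=vision.capture('top'); cv2.imwrite('pics/t8.png',cv2.resize(p[80:240,110:240,::-1],None,fx=3.7,fy=3.7,interpolation=cv2.INTER_CUBIC))
p,d=vision.capture('scene'); cv2.imwrite('pics/s8.png',cv2.resize(p[160:300,320:460,::-1],None,fx=4.2,fy=4.2,interpolation=cv2.INTER_CUBIC))
E
```

```text
(-163, 30, 11, -0.5) [549.4 256.  116.7]
(-163, 8, 11, -0.5) [549.4 256.   94.7]
(-163, 2, 11, -0.5) [549.4 256.   88.7]
(-178, 2, 11, -0.5) [534.5 257.8  88.7]
(-178, 0, 0, -0.5) [539.5 257.2  66. ]
time_s: 13.4
position: [0.5508, 0.2562, 0.1219]
tcp_rot: [[0.113, 0.974, 0.195], [0.994, -0.111, -0.021], [0.001, 0.196, -0.981]]
force: [0.4, -0.1, -2.4]
opening: 0.134
[0.5508 0.2562 0.1219] [ 0.974 -0.111  0.196]
```

View pics/s8.png

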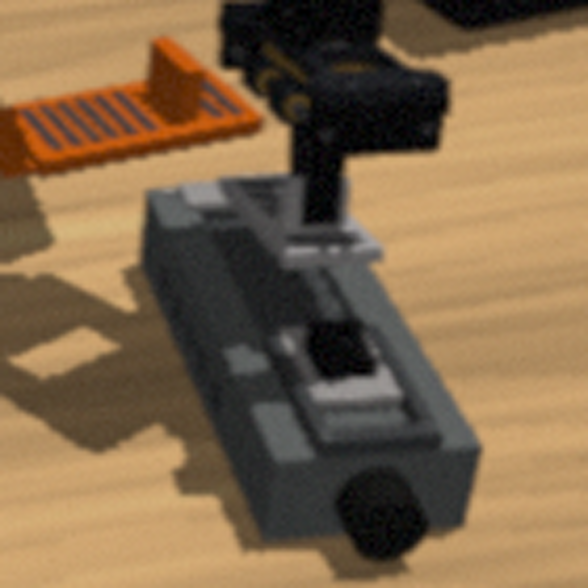

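View pics/t8.png

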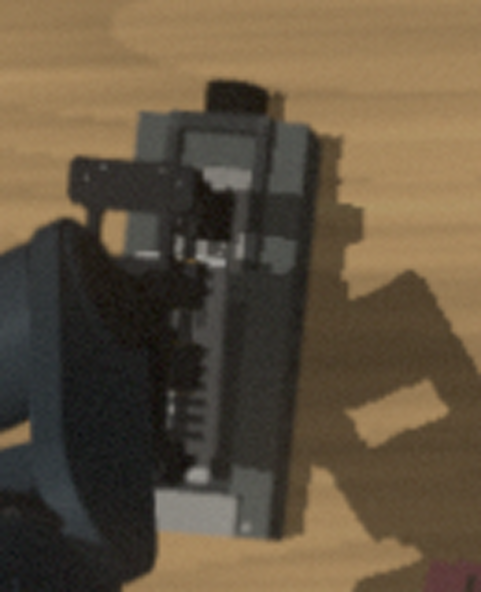

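```bash
python3 -m handwheel '[{"hand":-1,"dx":-0.1,"dy":0,"dz":-1,"wx":0,"wy":0,"wz":0},{"hand":-1,"dx":0,"dy":0,"dz":-1,"wx":0,"wy":0,"wz":0},{"hand":-1,"dx":0,"dy":0,"dz":-0.7,"wx":0,"wy":0,"wz":0},{"hand":-1,"dx":0,"dy":0,"dz":0,"wx":0,"wy":0,"wz":0},{"hand":-1,"dx":0,"dy":0,"dz":0,"wx":0,"wy":0,"wz":0},{"hand":-1,"dx":0,"dy":0,"dz":0,"wx":0,"wy":0,"wz":0}]'
python3 - <<'E'
from m import *
s=bot.read_state(); print(s['position'].round(4),s['tcp_rot'][:,1].round(3))
p,d=vision.capture('top'); cv2.imwrite('pics/t9.png',cv2.resize(p[80:240,110:240,::-1],None,fx=3.7,fy=3.7,interpolation=cv2.INTER_CUBIC))
Q,C,o=meas('top',d,s)
# extractor frame
P=depthpts('top',d)*1000; ex=(P[...,0]-E0[0])*np.cos(YAW)+(P[...,1]-E0[1])*np.sin(YAW); ey=-(P[...,0]-E0[0])*np.sin(YAW)+(P[...,1]-E0[1])*np.cos(YAW)
m=(abs(Q[...,2]-10)<4)&(abs(Q[...,0])<78)&(abs(Q[...,1])<40)&(Q[...,0]>-57)
e=[ey[v][m[v]].min() for v in range(420) if m[v].sum()>4]; print('cassette -y edge in ext',np.round(e,1))
w=(abs(P[...,2]-60)<3)&(ey<-20)&(ey>-62)&(ex<-30)&(ex>-160); print('rim inner y',np.round([ey[v][w[v]].max() for v in range(420) if w[v].sum()>4],1),'outer',np.round([ey[v][w[v]].min() for v in range(420) if w[v].sum()>4],1))
u=200-0
for uu in range(155,168): 
    col=[(v,round(ex[v,uu]),round(P[v,uu,2],0)) for v in range(200,226)]
    if uu%4==0: print(uu,[ (a[1],a[2]) for a in col])
E
```

```text
time_s: 14.1
position: [0.5489, 0.2562, 0.0941]
tcp_rot: [[0.113, 0.975, 0.193], [0.994, -0.111, -0.022], [0.0, 0.194, -0.981]]
force: [-0.9, -0.3, -1.3]
opening: 0.132
[0.5489 0.2562 0.0941] [ 0.975 -0.111  0.194]
cassette -y edge in ext [  2.8 -22.7 -28.  -28.6 -28.5 -29.3 -29.8 -29.5 -29.1 -29.4 -29.4 -27.5
 -29.9 -28.3 -28.4 -28.9 -28.2 -29.5 -29.1 -28.8 -30.3 -29.5 -30.1 -29.5
 -29.5 -28.5 -28.9 -30.7 -28.6 -28.4 -29.8 -29.4 -29.3 -30.3 -29.4 -30.
 -27.7 -30.2 -29.7 -30.4 -29.7 -30.4 -28.7 -28.4 -28.3]
rim inner y [-34.4 -34.6 -35.2 -36.1 -38.3 -36.4 -33.9 -36.9 -34.3 -37.4 -35.2 -34.9
 -36.  -35.7 -36.2 -36.4 -33.7 -34.  -37.8 -34.5 -38.  -35.7 -36.2 -36.5
 -35.9 -36.5 -36.3 -34.9 -35.2 -37.7 -35.2 -36.  -36.2 -38.6 -36.7 -39.8
 -39.7 -40.4 -35.  -35.5 -35.6 -36.  -36.  -36.7 -21.4 -24.5 -22.4 -24.3
 -23.  -20.4] outer [-57.8 -57.9 -58.  -59.  -59.2 -56.2 -59.2 -59.7 -54.8 -60.5 -58.1 -58.3
 -59.1 -58.7 -59.6 -59.6 -57.  -54.4 -57.7 -57.7 -55.7 -58.7 -59.  -59.2
 -59.7 -59.7 -60.  -59.8 -60.  -60.1 -55.3 -58.3 -58.9 -58.8 -59.  -59.2
 -59.7 -59.6 -60.  -57.8 -57.9 -58.7 -59.  -
[... 1415 characters left out ...]
p.float64(2.0))]
164 [(-136, np.float64(73.0)), (-138, np.float64(72.0)), (-141, np.float64(72.0)), (-143, np.float64(71.0)), (-146, np.float64(68.0)), (-152, np.float64(160.0)), (-155, np.float64(166.0)), (-157, np.float64(164.0)), (-159, np.float64(162.0)), (-158, np.float64(65.0)), (-161, np.float64(59.0)), (-163, np.float64(63.0)), (-165, np.float64(54.0)), (-168, np.float64(52.0)), (-171, np.float64(64.0)), (-173, np.float64(65.0)), (-176, np.float64(64.0)), (-178, np.float64(63.0)), (-181, np.float64(64.0)), (-183, np.float64(67.0)), (-186, np.float64(62.0)), (-188, np.float64(65.0)), (-191, np.float64(64.0)), (-193, np.float64(65.0)), (-196, np.float64(64.0)), (-199, np.float64(1.0))]
```

View pics/t9.png

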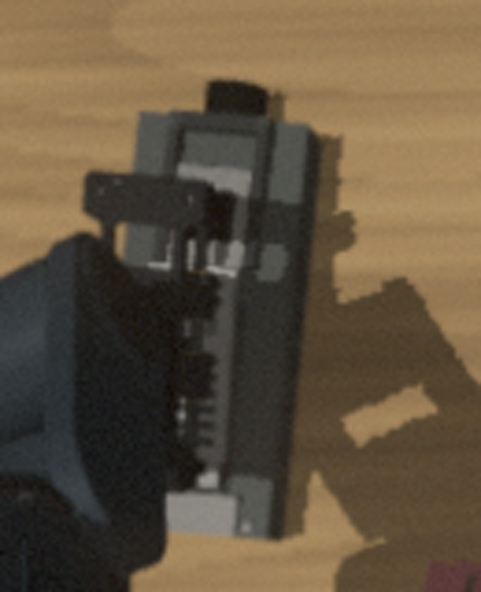

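```bash
python3 -m handwheel '[{"hand":-1,"dx":0,"dy":0,"dz":-0.3,"wx":0,"wy":0,"wz":0},{"hand":-1,"dx":0,"dy":0,"dz":-0.2,"wx":0,"wy":0,"wz":0},{"hand":-1,"dx":0,"dy":0,"dz":0,"wx":0,"wy":0,"wz":0},{"hand":-1,"dx":0,"dy":0,"dz":0,"wx":0,"wy":0,"wz":0}]'
python3 -m handwheel '[{"hand":-1,"dx":-0.3,"dy":0.03,"dz":0,"wx":0,"wy":0,"wz":0},{"hand":-1,"dx":-0.3,"dy":0.03,"dz":0,"wx":0,"wy":0,"wz":0},{"hand":-1,"dx":-0.3,"dy":0.04,"dz":0,"wx":0,"wy":0,"wz":0},{"hand":-1,"dx":-0.2,"dy":0.02,"dz":0,"wx":0,"wy":0,"wz":0},{"hand":-1,"dx":0,"dy":0,"dz":0,"wx":0,"wy":0,"wz":0},{"hand":-1,"dx":0,"dy":0,"dz":0,"wx":0,"wy":0,"wz":0}]'
```

```text
time_s: 14.55
position: [0.5486, 0.256, 0.0889]
tcp_rot: [[0.113, 0.975, 0.193], [0.994, -0.111, -0.022], [-0.0, 0.194, -0.981]]
force: [0.2, 0.8, -3.2]
opening: 0.139
time_s: 15.15
position: [0.5377, 0.2573, 0.089]
tcp_rot: [[0.113, 0.975, 0.193], [0.994, -0.111, -0.022], [0.0, 0.194, -0.981]]
force: [0.5, -0.2, -3.0]
opening: 0.136
```

```bash
python3 -m handwheel '[{"hand":-1,"dx":-0.2,"dy":0.02,"dz":0,"wx":0,"wy":0,"wz":0},{"hand":-1,"dx":-0.1,"dy":0.01,"dz":0,"wx":0,"wy":0,"wz":0},{"hand":-1,"dx":0,"dy":0,"dz":0,"wx":0,"wy":0,"wz":0},{"hand":-1,"dx":0,"dy":0,"dz":0,"wx":0,"wy":0,"wz":0}]'
python3 -m handwheel '[{"hand":-1,"dx":-0.1,"dy":0.01,"dz":0,"wx":0,"wy":0,"wz":0},{"hand":-1,"dx":-0.1,"dy":0.01,"dz":0,"wx":0,"wy":0,"wz":0},{"hand":-1,"dx":0,"dy":0,"dz":0,"wx":0,"wy":0,"wz":0},{"hand":-1,"dx":0,"dy":0,"dz":0,"wx":0,"wy":0,"wz":0}]'
python3 - <<'E'
from m import *
s=bot.read_state(); print(s['position'].round(4),s['tcp_rot'][:,1].round(3))
p,d=vision.capture('top'); cv2.imwrite('pics/t10.png',cv2.resize(p[80:240,110:240,::-1],None,fx=3.7,fy=3.7,interpolation=cv2.INTER_CUBIC))
p,d=vision.capture('scene'); cv2.imwrite('pics/s10.png',cv2.resize(p[160:300,320:460,::-1],None,fx=4.2,fy=4.2,interpolation=cv2.INTER_CUBIC))
E
```

```text
time_s: 15.55
position: [0.5346, 0.2575, 0.089]
tcp_rot: [[0.113, 0.975, 0.193], [0.994, -0.111, -0.022], [0.0, 0.194, -0.981]]
force: [-0.6, -0.6, -2.0]
opening: 0.138
time_s: 15.95
position: [0.5325, 0.2577, 0.0889]
tcp_rot: [[0.113, 0.975, 0.193], [0.994, -0.111, -0.022], [-0.0, 0.194, -0.981]]
force: [0.6, -0.7, -2.7]
opening: 0.132
[0.5325 0.2577 0.0889] [ 0.975 -0.111  0.194]
```

View pics/t10.png

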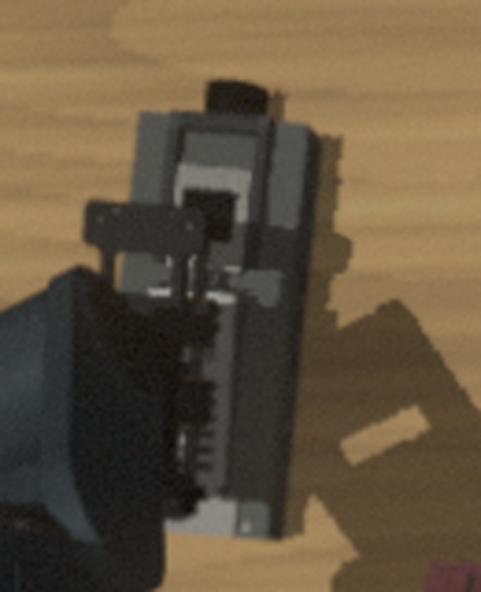

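View pics/s10.png

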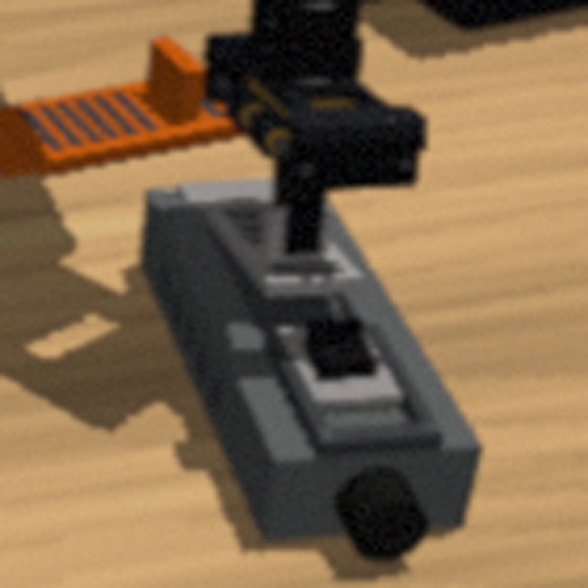

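```bash
python3 -m handwheel '[{"hand":-1,"dx":0.16,"dy":-0.02,"dz":-0.52,"wx":0.0055,"wy":0.0485,"wz":0},{"hand":-1,"dx":0.15,"dy":-0.02,"dz":-0.52,"wx":0.0055,"wy":0.0485,"wz":0},{"hand":-1,"dx":0,"dy":0,"dz":0,"wx":0,"wy":0,"wz":0},{"hand":-1,"dx":0,"dy":0,"dz":0,"wx":0,"wy":0,"wz":0}]'
python3 - <<'E'
from m import *
s=bot.read_state(); print(s['position'].round(4),s['tcp_rot'][:,1].round(3),s['moment'].round(2))
p,d=vision.capture('scene'); cv2.imwrite('pics/s11.png',cv2.resize(p[160:300,320:460,::-1],None,fx=4.2,fy=4.2,interpolation=cv2.INTER_CUBIC))
E
```

```text
time_s: 16.45
position: [0.5358, 0.2571, 0.0785]
tcp_rot: [[0.113, 0.989, 0.097], [0.994, -0.113, -0.011], [-0.0, 0.098, -0.995]]
force: [0.2, 0.0, -2.1]
opening: 0.14
[0.5358 0.2571 0.0785] [ 0.989 -0.113  0.098] [-0.08  0.07  0.06]
```

View pics/s11.png

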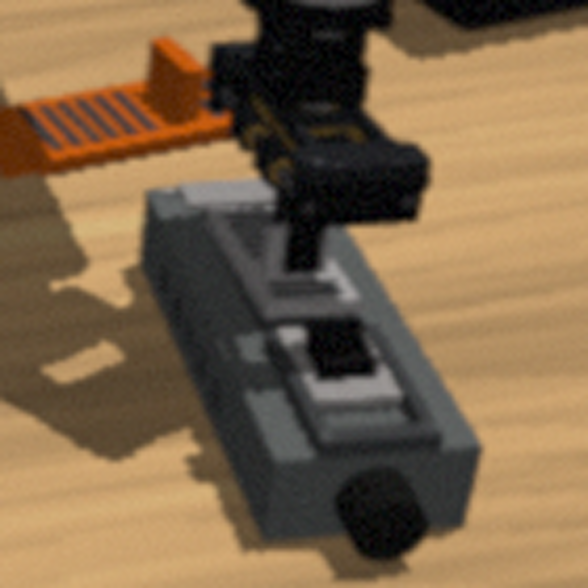

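```bash
python3 -m handwheel '[{"hand":-1,"dx":0.11,"dy":-0.01,"dz":-0.53,"wx":0.0055,"wy":0.0485,"wz":0},{"hand":-1,"dx":0,"dy":0,"dz":0,"wx":0,"wy":0,"wz":0},{"hand":-1,"dx":0,"dy":0,"dz":0,"wx":0,"wy":0,"wz":0}]'
python3 -m handwheel '[{"hand":-1,"dx":0.05,"dy":-0.01,"dz":-0.27,"wx":0.003,"wy":0.024,"wz":0},{"hand":-1,"dx":0.05,"dy":-0.01,"dz":-0.27,"wx":0.003,"wy":0.024,"wz":0},{"hand":-1,"dx":0,"dy":0,"dz":0,"wx":0,"wy":0,"wz":0},{"hand":-1,"dx":0,"dy":0,"dz":0,"wx":0,"wy":0,"wz":0}]'
```

```text
time_s: 16.8
position: [0.5364, 0.2572, 0.0733]
tcp_rot: [[0.113, 0.992, 0.049], [0.994, -0.113, -0.006], [-0.0, 0.049, -0.999]]
force: [-0.2, -0.1, -2.3]
opening: 0.135
time_s: 17.2
position: [0.538, 0.2569, 0.0677]
tcp_rot: [[0.113, 0.994, 0.0], [0.994, -0.113, 0.0], [0.0, 0.0, -1.0]]
force: [0.6, -0.1, -2.9]
opening: 0.132
```

```bash
python3 -m handwheel '[{"hand":-1,"dx":0,"dy":0,"dz":-0.1,"wx":0,"wy":0,"wz":0},{"hand":-1,"dx":0,"dy":0,"dz":-0.1,"wx":0,"wy":0,"wz":0},{"hand":-1,"dx":0,"dy":0,"dz":0,"wx":0,"wy":0,"wz":0},{"hand":-1,"dx":0,"dy":0,"dz":0,"wx":0,"wy":0,"wz":0}]'
```

```text
time_s: 17.6
position: [0.5377, 0.2571, 0.066]
tcp_rot: [[0.113, 0.994, 0.0], [0.994, -0.113, 0.0], [0.0, 0.0, -1.0]]
force: [-1.1, -0.7, -1.3]
opening: 0.134
```

```bash
python3 -m handwheel '[{"hand":-1,"dx":0,"dy":0,"dz":-0.1,"wx":0,"wy":0,"wz":0},{"hand":-1,"dx":0,"dy":0,"dz":0,"wx":0,"wy":0,"wz":0},{"hand":-1,"dx":0,"dy":0,"dz":0,"wx":0,"wy":0,"wz":0}]'
python3 - <<'E'
from m import *
s=bot.read_state(); print(s['position'].round(4),s['force'].round(1),s['moment'].round(2))
p,d=vision.capture('scene'); cv2.imwrite('pics/s12.png',cv2.resize(p[160:300,320:460,::-1],None,fx=4.2,fy=4.2,interpolation=cv2.INTER_CUBIC))
E
```

```text
time_s: 17.9
position: [0.5376, 0.2571, 0.066]
tcp_rot: [[0.113, 0.994, 0.0], [0.994, -0.113, 0.0], [0.0, 0.0, -1.0]]
force: [-2.1, -1.9, 5.6]
opening: 0.14
[0.5376 0.2571 0.066 ] [-2.1 -1.9  5.6] [-0.25  0.48 -0.01]
```

View pics/s12.png

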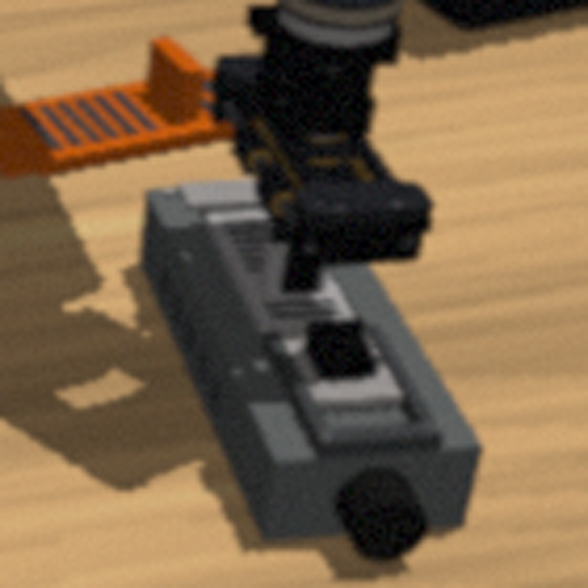

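```bash
python3 -m handwheel '[{"hand":-0.35,"dx":0,"dy":0,"dz":0.08,"wx":0,"wy":0,"wz":0},{"hand":-0.35,"dx":0,"dy":0,"dz":0,"wx":0,"wy":0,"wz":0},{"hand":-0.35,"dx":0,"dy":0,"dz":0,"wx":0,"wy":0,"wz":0},{"hand":-0.35,"dx":0,"dy":0,"dz":0,"wx":0,"wy":0,"wz":0},{"hand":-0.35,"dx":0,"dy":0,"dz":1,"wx":0,"wy":0,"wz":0},{"hand":-0.35,"dx":0,"dy":0,"dz":2,"wx":0,"wy":0,"wz":0},{"hand":-0.35,"dx":0,"dy":0,"dz":3,"wx":0,"wy":0,"wz":0},{"hand":-1,"dx":0,"dy":0,"dz":4,"wx":0,"wy":0,"wz":0},{"hand":-1,"dx":0,"dy":0,"dz":3,"wx":0,"wy":0,"wz":0}]'
```

```text
time_s: 18.85
position: [0.5384, 0.2572, 0.1985]
tcp_rot: [[0.113, 0.994, 0.003], [0.994, -0.113, 0.001], [0.002, 0.003, -1.0]]
force: [0.6, 0.7, 0.1]
opening: 0.222
```

```bash
python3 -m handwheel '[{"hand":-1,"dx":-1,"dy":-3,"dz":0,"wx":0,"wy":0,"wz":0.1428},{"hand":-1,"dx":-1,"dy":-3,"dz":0,"wx":0,"wy":0,"wz":0.1428},{"hand":-1,"dx":-1,"dy":-3,"dz":0,"wx":0,"wy":0,"wz":0.1428},{"hand":-1,"dx":-1,"dy":-3,"dz":0,"wx":0,"wy":0,"wz":0.1428},{"hand":-1,"dx":-1,"dy":-3,"dz":0,"wx":0,"wy":0,"wz":0.1428},{"hand":-1,"dx":-1,"dy":-3,"dz":0,"wx":0,"wy":0,"wz":0.1428},{"hand":-1,"dx":0,"dy":-2,"dz":0,"wx":0,"wy":0,"wz":0.1428},{"hand":-1,"dx":0,"dy":0,"dz":0,"wx":0,"wy":0,"wz":0.1428},{"hand":-1,"dx":0,"dy":0,"dz":0,"wx":0,"wy":0,"wz":0.1428},{"hand":-1,"dx":0,"dy":0,"dz":0,"wx":0,"wy":0,"wz":0.1428}]'
python3 -m handwheel '[{"hand":-1,"dx":0,"dy":0,"dz":0,"wx":0,"wy":0,"wz":0.1428}]'
python3 - <<'E'
from m import *
p,d=vision.capture('top'); np.save('top13.npy',d); cv2.imwrite('pics/t13.png',cv2.resize(p[90:235,120:250,::-1],None,fx=4,fy=4,interpolation=cv2.INTER_CUBIC))
p2,d2=vision.capture('scene'); cv2.imwrite('pics/s13.png',cv2.resize(p2[160:300,320:460,::-1],None,fx=4.2,fy=4.2,interpolation=cv2.INTER_CUBIC))
s=bot.read_state(); print(s['position'].round(4),s['tcp_rot'].round(3))
P=depthpts('top',cv2.medianBlur(d,3))*1000;Z=P[...,2]
for lo,hi,z,n,b in ((76,90,.081,'tab',(130,95,205,150)),(83,98,.091,'bar',(140,155,205,200)),(62.3,74,.07,'slideguides',(130,95,205,158))):
    m=np.zeros(d.shape,np.uint8); m[b[1]:b[3],b[0]:b[2]]=((Z>lo)&(Z<hi))[b[1]:b[3],b[0]:b[2]]
    m=cv2.morphologyEx(m,cv2.MORPH_OPEN,np.ones((2,2)))
    c=max(cv2.findContours(m,0,1)[0],key=cv2.contourArea)[:,0].astype(float); q=onz('top',c,z)[:,:2]*1000
    r=cv2.minAreaRect(q.astype(np.float32)); print(n,np.round(r[0],1),np.round(r[1],1),round(r[2],2))
ex=(P[...,0]-E0[0])*np.cos(YAW)+(P[...,1]-E0[1])*np.sin(YAW); ey=-(P[...,0]-E0[0])*np.sin(YAW)+(P[...,1]-E0[1])*np.cos(YAW)
for a in range(-165,-20,12):
    k=(abs(ex-a)<6)&(abs(ey)<26)&(Z<66)&(Z>40); print(a,[round(float(np.median(Z[k&(abs(ey-b)<7)])),1) if (k&(abs(ey-b)<7)).sum() else None for b in(-18,0,18)],end=' ')
E
```

```text
time_s: 19.85
position: [0.4779, 0.0567, 0.1964]
tcp_rot: [[-0.969, 0.248, 0.0], [0.248, 0.969, 0.001], [-0.0, 0.001, -1.0]]
force: [-0.2, 0.1, -0.0]
opening: 0.006
time_s: 19.95
position: [0.478, 0.0569, 0.1964]
tcp_rot: [[-0.994, 0.107, 0.0], [0.107, 0.994, 0.0], [-0.0, 0.0, -1.0]]
force: [0.0, 0.6, 0.6]
opening: 0.009
[0.478  0.057  0.1963] [[-0.994  0.113  0.   ]
 [ 0.113  0.994  0.   ]
 [-0.     0.    -1.   ]]
tab [625.5 245.2] [36.9 34.7] 82.41
bar [535.  255.3] [40.2 12.5] 88.37
slideguides [641.4 242.9] [ 78.3 113. ] 84.84
-165 [57.1, 56.8, 56.2] -153 [60.3, 61.3, 60.1] -141 [60.4, 61.7, 60.7] -129 [60.3, 60.9, 61.4] -117 [60.4, 60.2, 61.7] -105 [60.2, 60.8, 60.7] -93 [61.6, 61.0, 60.6] -81 [61.4, 61.1, 60.5] -69 [61.2, None, 63.4] -57 [60.8, 61.7, 61.1] -45 [60.6, 60.8, 61.4] -33 [60.3, 60.4, 59.7] -21 [61.0, 61.1, 59.4]
```

View pics/t13.png

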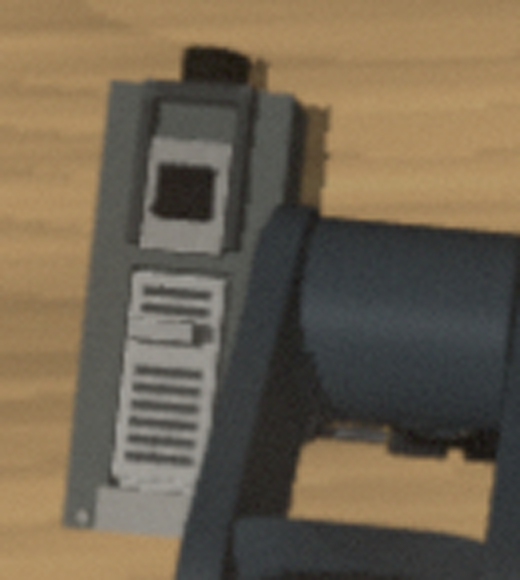

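View pics/s13.png

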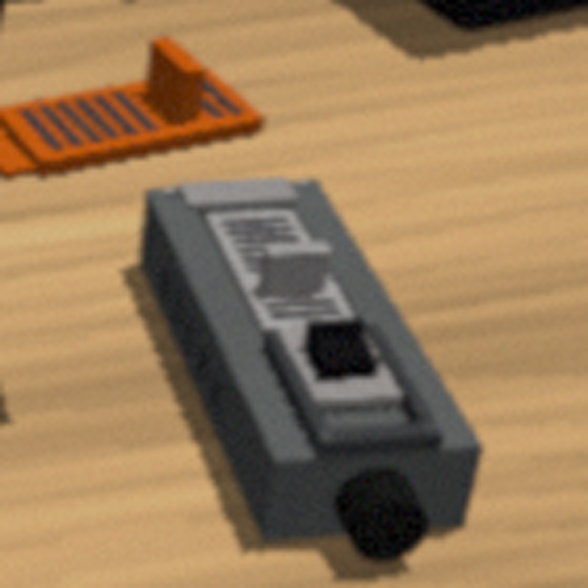

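```bash
python3 -m handwheel '[{"hand":-1,"dx":3,"dy":3.8,"dz":0,"wx":0,"wy":0,"wz":0},{"hand":-1,"dx":3,"dy":3.8,"dz":0,"wx":0,"wy":0,"wz":0},{"hand":-1,"dx":3,"dy":3.8,"dz":0,"wx":0,"wy":0,"wz":0},{"hand":-1,"dx":3,"dy":3.8,"dz":0,"wx":0,"wy":0,"wz":0},{"hand":-1,"dx":3.4,"dy":3.8,"dz":0,"wx":0,"wy":0,"wz":0},{"hand":-1,"dx":0,"dy":0,"dz":-4,"wx":0,"wy":0,"wz":0},{"hand":-1,"dx":0,"dy":0,"dz":-4,"wx":0,"wy":0,"wz":0},{"hand":-1,"dx":0,"dy":0,"dz":-1,"wx":0,"wy":0,"wz":0},{"hand":-1,"dx":0,"dy":0,"dz":0,"wx":0,"wy":0,"wz":0},{"hand":-1,"dx":0,"dy":0,"dz":0,"wx":0,"wy":0,"wz":0}]'
python3 - <<'E'
from m import *
p,d=vision.capture('top'); cv2.imwrite('pics/t14.png',cv2.resize(p[90:235,120:250,::-1],None,fx=4,fy=4,interpolation=cv2.INTER_CUBIC))
p2,d2=vision.capture('scene'); cv2.imwrite('pics/s14.png',cv2.resize(p2[190:300,340:450,::-1],None,fx=5.4,fy=5.4,interpolation=cv2.INTER_CUBIC))
s=bot.read_state(); print(s['position'].round(4),s['tcp_rot'].round(3),s['force'].round(2))
E
```

```text
time_s: 21.05
position: [0.6323, 0.2463, 0.1073]
tcp_rot: [[-0.993, 0.114, 0.002], [0.114, 0.993, 0.001], [-0.002, 0.001, -1.0]]
force: [0.4, -0.4, -0.5]
opening: 0.006
[0.633  0.2464 0.1084] [[-0.993  0.114  0.004]
 [ 0.114  0.993  0.001]
 [-0.004  0.002 -1.   ]] [-0.45 -0.35 -0.65]
```

View pics/t14.png

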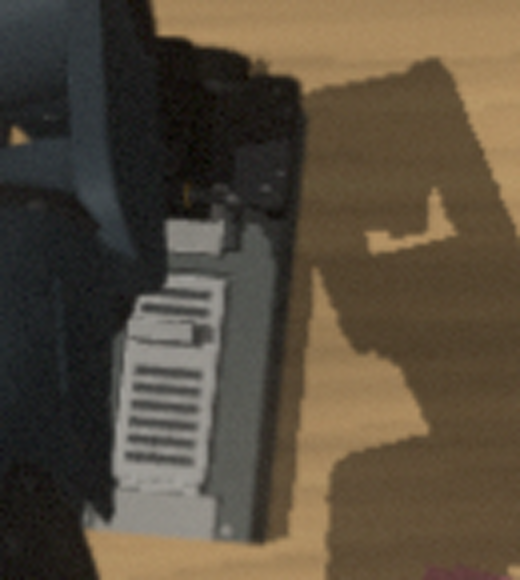

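View pics/s14.png

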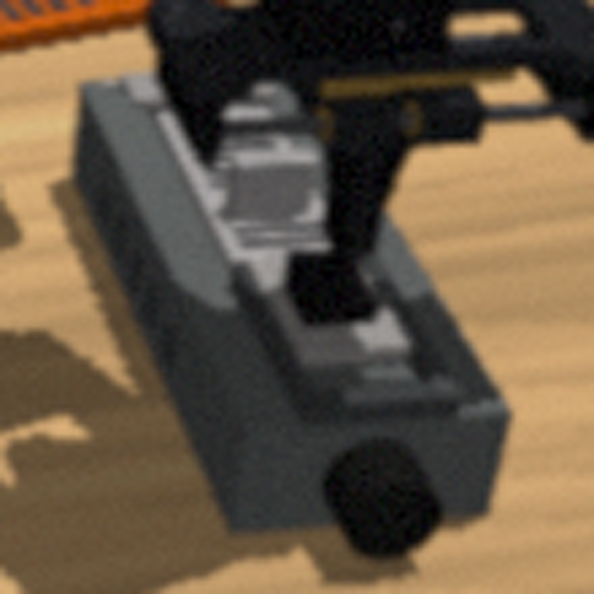

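```bash
python3 -m handwheel '[{"hand":-1,"dx":0,"dy":0,"dz":-1,"wx":0,"wy":0,"wz":0},{"hand":-1,"dx":0,"dy":0,"dz":-0.8,"wx":0,"wy":0,"wz":0},{"hand":-1,"dx":0,"dy":0,"dz":-0.4,"wx":0,"wy":0,"wz":0},{"hand":-1,"dx":0,"dy":0,"dz":0,"wx":0,"wy":0,"wz":0},{"hand":-1,"dx":0,"dy":0,"dz":0,"wx":0,"wy":0,"wz":0},{"hand":-1,"dx":0,"dy":0,"dz":0,"wx":0,"wy":0,"wz":0}]'
python3 -m handwheel '[{"hand":-1,"dx":0,"dy":0,"dz":-0.2,"wx":0,"wy":0,"wz":0},{"hand":-1,"dx":0,"dy":0,"dz":-0.2,"wx":0,"wy":0,"wz":0},{"hand":-1,"dx":0,"dy":0,"dz":0,"wx":0,"wy":0,"wz":0},{"hand":-1,"dx":0,"dy":0,"dz":0,"wx":0,"wy":0,"wz":0}]'
```

```text
time_s: 21.75
position: [0.6314, 0.2464, 0.0838]
tcp_rot: [[-0.994, 0.113, -0.0], [0.113, 0.994, 0.001], [0.0, 0.001, -1.0]]
force: [-0.5, -0.0, 1.6]
opening: 0.005
time_s: 22.15
position: [0.6316, 0.2464, 0.0801]
tcp_rot: [[-0.994, 0.113, 0.001], [0.113, 0.994, 0.001], [-0.0, 0.001, -1.0]]
force: [0.5, -0.6, 1.9]
opening: 0.007
```

```bash
python3 -m handwheel '[{"hand":-1,"dx":0,"dy":0,"dz":-0.3,"wx":0,"wy":0,"wz":0},{"hand":-1,"dx":0,"dy":0,"dz":-0.3,"wx":0,"wy":0,"wz":0},{"hand":-1,"dx":0,"dy":0,"dz":-0.1,"wx":0,"wy":0,"wz":0},{"hand":-1,"dx":0,"dy":0,"dz":0,"wx":0,"wy":0,"wz":0},{"hand":-1,"dx":0,"dy":0,"dz":0,"wx":0,"wy":0,"wz":0}]'
```

```text
time_s: 22.65
position: [0.6317, 0.2464, 0.0734]
tcp_rot: [[-0.994, 0.113, 0.001], [0.113, 0.994, 0.001], [-0.001, 0.001, -1.0]]
force: [-0.4, 0.2, 6.0]
opening: 0.006
```

```bash
python3 -m handwheel '[{"hand":-1,"dx":-0.3,"dy":0.03,"dz":0,"wx":0,"wy":0,"wz":0},{"hand":-1,"dx":-0.3,"dy":0.04,"dz":0,"wx":0,"wy":0,"wz":0},{"hand":-1,"dx":-0.3,"dy":0.03,"dz":0,"wx":0,"wy":0,"wz":0},{"hand":-1,"dx":-0.3,"dy":0.04,"dz":0,"wx":0,"wy":0,"wz":0},{"hand":-1,"dx":-0.3,"dy":0.03,"dz":0,"wx":0,"wy":0,"wz":0},{"hand":-1,"dx":-0.3,"dy":0.04,"dz":0,"wx":0,"wy":0,"wz":0},{"hand":-1,"dx":0,"dy":0,"dz":0,"wx":0,"wy":0,"wz":0}]'
python3 - <<'E'
from m import *
p2,d2=vision.capture('scene'); cv2.imwrite('pics/s15.png',cv2.resize(p2[190:300,340:450,::-1],None,fx=5.4,fy=5.4,interpolation=cv2.INTER_CUBIC))
E
```

```text
time_s: 23.35
position: [0.6141, 0.2484, 0.0734]
tcp_rot: [[-0.994, 0.113, 0.002], [0.113, 0.994, 0.001], [-0.002, 0.001, -1.0]]
force: [0.7, -0.2, 3.7]
opening: 0.006
```

View pics/s15.png

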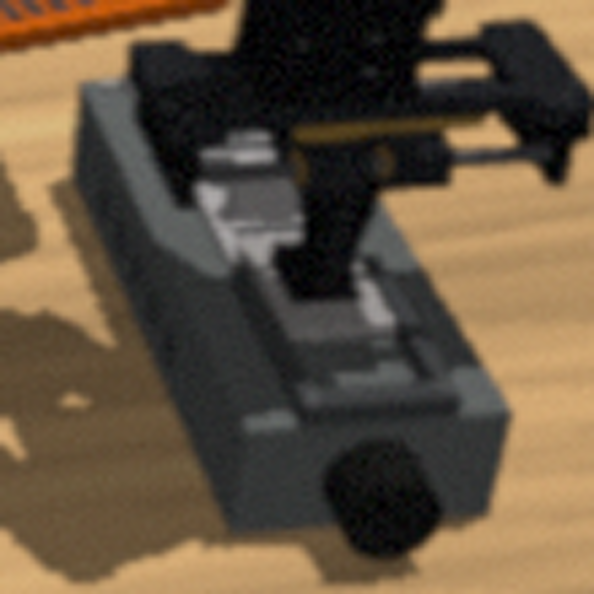

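```bash
python3 -m handwheel '[{"hand":-1,"dx":-0.3,"dy":0.03,"dz":0,"wx":0,"wy":0,"wz":0},{"hand":-1,"dx":-0.3,"dy":0.04,"dz":0,"wx":0,"wy":0,"wz":0},{"hand":-1,"dx":-0.3,"dy":0.03,"dz":0,"wx":0,"wy":0,"wz":0},{"hand":-1,"dx":-0.2,"dy":0.02,"dz":0,"wx":0,"wy":0,"wz":0},{"hand":-1,"dx":-0.2,"dy":0.03,"dz":0,"wx":0,"wy":0,"wz":0},{"hand":-1,"dx":0,"dy":0,"dz":0,"wx":0,"wy":0,"wz":0}]'
python3 -m handwheel '[{"hand":-1,"dx":-0.1,"dy":0.01,"dz":0,"wx":0,"wy":0,"wz":0},{"hand":-1,"dx":-0.1,"dy":0.01,"dz":0,"wx":0,"wy":0,"wz":0},{"hand":-1,"dx":0,"dy":0,"dz":0,"wx":0,"wy":0,"wz":0}]'
```

```text
time_s: 24.0
position: [0.6016, 0.2498, 0.0735]
tcp_rot: [[-0.994, 0.113, 0.003], [0.113, 0.994, 0.001], [-0.003, 0.001, -1.0]]
force: [1.7, -1.5, 4.9]
opening: 0.005
time_s: 24.3
position: [0.6007, 0.2501, 0.0737]
tcp_rot: [[-0.994, 0.113, 0.005], [0.113, 0.994, 0.001], [-0.005, 0.002, -1.0]]
force: [4.0, -1.2, 5.4]
opening: 0.01
```

```bash
python3 -m handwheel '[{"hand":-1,"dx":-0.1,"dy":0.01,"dz":0,"wx":0,"wy":0,"wz":0},{"hand":-1,"dx":-0.1,"dy":0.01,"dz":0,"wx":0,"wy":0,"wz":0},{"hand":-1,"dx":-0.1,"dy":0.01,"dz":0,"wx":0,"wy":0,"wz":0},{"hand":-1,"dx":0,"dy":0,"dz":0,"wx":0,"wy":0,"wz":0}]'
```

```text
time_s: 24.7
position: [0.5974, 0.2506, 0.0735]
tcp_rot: [[-0.994, 0.113, 0.004], [0.113, 0.994, 0.001], [-0.004, 0.002, -1.0]]
force: [3.8, -0.3, 4.8]
opening: 0.008
```

```bash
python3 -m handwheel '[{"hand":-1,"dx":-0.1,"dy":0.01,"dz":0,"wx":0,"wy":0,"wz":0},{"hand":-1,"dx":-0.1,"dy":0.01,"dz":0,"wx":0,"wy":0,"wz":0},{"hand":-1,"dx":0,"dy":0,"dz":0,"wx":0,"wy":0,"wz":0},{"hand":-1,"dx":0,"dy":0,"dz":0,"wx":0,"wy":0,"wz":0}]'
python3 -m handwheel '[{"hand":-1,"dx":-0.1,"dy":0.01,"dz":0,"wx":0,"wy":0,"wz":0},{"hand":-1,"dx":-0.1,"dy":0.01,"dz":0,"wx":0,"wy":0,"wz":0},{"hand":-1,"dx":0,"dy":0,"dz":0,"wx":0,"wy":0,"wz":0},{"hand":-1,"dx":0,"dy":0,"dz":0,"wx":0,"wy":0,"wz":0}]'
python3 - <<'E'
from m import *
p2,d2=vision.capture('scene'); cv2.imwrite('pics/s16.png',cv2.resize(p2[190:300,340:450,::-1],None,fx=5.4,fy=5.4,interpolation=cv2.INTER_CUBIC))
E
```

```text
time_s: 25.1
position: [0.5972, 0.2507, 0.074]
tcp_rot: [[-0.994, 0.113, 0.008], [0.113, 0.994, 0.001], [-0.008, 0.002, -1.0]]
force: [5.7, -1.9, 4.3]
opening: 0.01
time_s: 25.5
position: [0.5969, 0.2507, 0.0745]
tcp_rot: [[-0.994, 0.113, 0.012], [0.113, 0.994, 0.001], [-0.012, 0.003, -1.0]]
force: [7.9, -1.6, 4.8]
opening: 0.0
```

View pics/s16.png

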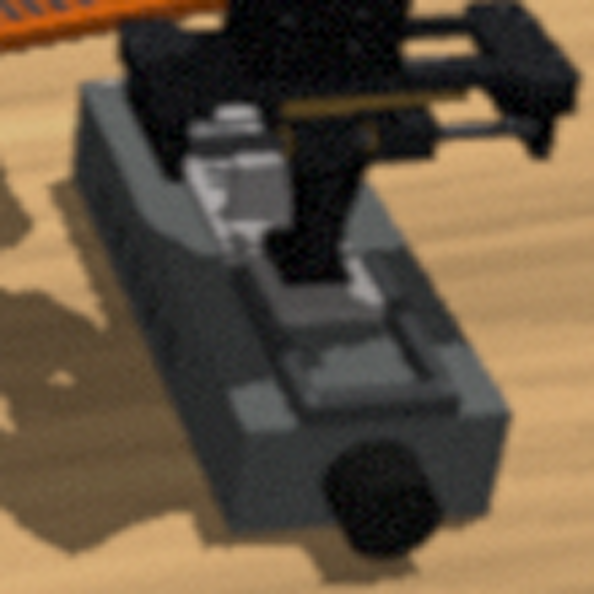

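```bash
python3 -m handwheel '[{"hand":-1,"dx":0.2,"dy":-0.02,"dz":0.2,"wx":0,"wy":0,"wz":0},{"hand":-1,"dx":0,"dy":0,"dz":0.3,"wx":0,"wy":0,"wz":0},{"hand":-1,"dx":0,"dy":0,"dz":0.5,"wx":0,"wy":0,"wz":0},{"hand":-1,"dx":0,"dy":0,"dz":1,"wx":0,"wy":0,"wz":0},{"hand":-1,"dx":0,"dy":0,"dz":3,"wx":0,"wy":0,"wz":0},{"hand":-1,"dx":0,"dy":0,"dz":4,"wx":0,"wy":0,"wz":0},{"hand":-1,"dx":0,"dy":0,"dz":3,"wx":0,"wy":0,"wz":0}]'
python3 -m handwheel '[{"hand":-1,"dx":-1,"dy":-4,"dz":0,"wx":0,"wy":0,"wz":0},{"hand":-1,"dx":-2,"dy":-4,"dz":0,"wx":0,"wy":0,"wz":0},{"hand":-1,"dx":-2,"dy":-4,"dz":0,"wx":0,"wy":0,"wz":0},{"hand":-1,"dx":-2,"dy":-4,"dz":0,"wx":0,"wy":0,"wz":0},{"hand":-1,"dx":-2,"dy":-4,"dz":0,"wx":0,"wy":0,"wz":0},{"hand":-1,"dx":-2,"dy":-4,"dz":0,"wx":0,"wy":0,"wz":0},{"hand":-1,"dx":0,"dy":-2,"dz":0,"wx":0,"wy":0,"wz":0},{"hand":-1,"dx":0,"dy":0,"dz":0,"wx":0,"wy":0,"wz":0}]'
python3 - <<'E'
from m import *
p,d=vision.capture('top'); cv2.imwrite('pics/t17.png',cv2.resize(p[90:235,120:400,::-1],None,fx=2.8,fy=2.8,interpolation=cv2.INTER_CUBIC))
p2,d2=vision.capture('scene'); cv2.imwrite('pics/s17.png',cv2.resize(p2[190:300,340:450,::-1],None,fx=5.4,fy=5.4,interpolation=cv2.INTER_CUBIC))
cv2.imwrite('pics/s17full.png',p2[:,:,::-1])
P=depthpts('top',cv2.medianBlur(d,3))*1000;Z=P[...,2]
b=(130,95,205,165)
m=np.zeros(d.shape,np.uint8); m[b[1]:b[3],b[0]:b[2]]=((Z>76)&(Z<95))[b[1]:b[3],b[0]:b[2]]
n,l,st,_=cv2.connectedComponentsWithStats(m)
for i in range(1,n):
    if st[i,4]>20: q=P[l==i]; print(st[i],q.mean(0).round(1),np.median(q[:,2]),np.percentile(q[:,2],[10,90]))
ex=(P[...,0]-E0[0])*np.cos(YAW)+(P[...,1]-E0[1])*np.sin(YAW); ey=-(P[...,0]-E0[0])*np.sin(YAW)+(P[...,1]-E0[1])*np.cos(YAW)
for a in range(-165,40,6):
    k=(abs(ex-a)<3)&(abs(ey)<22); print(a,round(float(np.median(Z[k])),1),end='; ')
print(bot.read_state()['position'])
E
```

```text
time_s: 26.25
position: [0.5918, 0.2506, 0.193]
tcp_rot: [[-0.994, 0.113, -0.004], [0.113, 0.994, 0.0], [0.004, -0.0, -1.0]]
force: [1.1, 0.5, 0.7]
opening: 0.01
time_s: 27.05
position: [0.4815, -0.0111, 0.1919]
tcp_rot: [[-0.993, 0.117, -0.004], [0.117, 0.993, 0.001], [0.004, 0.001, -1.0]]
force: [0.2, 0.1, -0.9]
opening: 0.003
[156 142  16  15 196] [597.5 249.6  82.5] 81.56993329275676 [79.75578384 87.86644037]
-165 55.2; -159 60.3; -153 60.9; -147 61.0; -141 61.0; -135 61.0; -129 60.4; -123 60.7; -117 61.2; -111 61.2; -105 61.4; -99 60.8; -93 60.9; -87 60.3; -81 60.8; -75 77.5; -69 90.8; -63 88.5; -57 60.3; -51 60.5; -45 68.4; -39 70.6; -33 70.9; -27 73.2; -21 86.0; -15 81.5; -9 81.4; -3 81.2; 3 81.1; 9 73.1; 15 71.0; 21 70.8; 27 68.5; 33 60.5; 39 61.0; [ 0.48227283 -0.00901746  0.19200525]
```

View pics/t17.png

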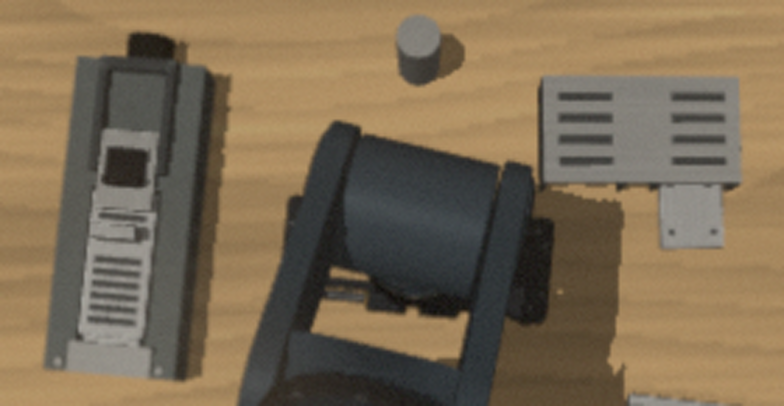

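View pics/s17.png

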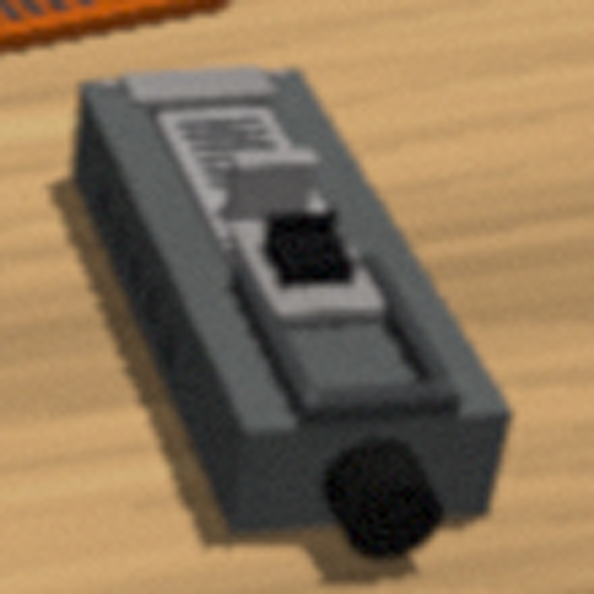

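View pics/s17full.png

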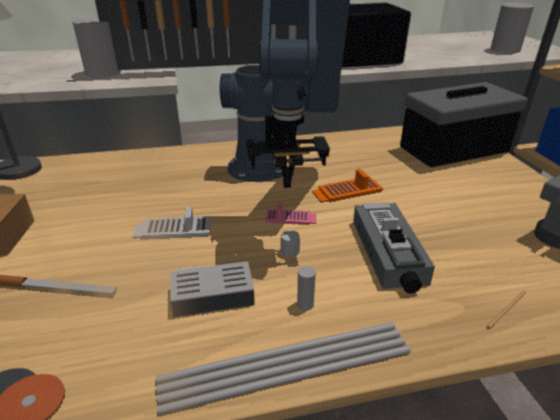

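```bash
python3 -c "
from rig import hand_in
print(hand_in())"
```

```text
the job is handed in; nothing more can be done
None
```

The cassette is seated in the extractor and the lock slide is closed and locked. I handed the job in at about 27 s of the 70 s allowed, and no verdict was reported.

- **Cassette:** I drew it out of the rack by its protruding end and took it again by the grip bar. I slid the tongue under the lip at about 11° and lowered the tail until it lay flat. It touched the seat floor at the expected height, and the last depth readings show its top about flush with the rim (60–61 mm) along its length.
- **Lock:** I pressed the tab about 7.5 mm down and pushed the slide to its end stop, where the finger halted and the push force rose to about 8 N. After I lifted off, the tab measured 81 mm high, its "up" height. The slide's leading edge was at about extractor x = -45, its closed position.
- **Bystanders:** In the last pictures the blanking plate, tin, offcut and the look-alikes are in their original places by eye. I did not measure them again.
- **Disagreements:** My camera estimates of the extractor were about 2–3 mm off along its length, compared with the lip edge and the held grip bar. The first push on the tab also needed about 5 mm more travel than the slide's 30 mm, which fits the finger first closing its gap to the rib.

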